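Hang the tag, then hold the surface probe on the check spot

TASK

The chilled stand is due for its surface check: first hang the blank metal tag by its hole on the hook and let go of it, so that everyone sees the check is on. Then take the probe thermometer out of its fork rest and set its sprung foot on the ring mark on the stand's sloping face, inside the ring, with the probe square to that face, pressed gently until the foot is about half-way in (not all the way). Finish while still holding it there like that; leave the other things on the table where they are.

Things in the scene. Friction and masses are not known exactly. Their poses are not given: they have to be found in the camera images.
- tag_grip (a point): Blank flat aluminium tag, 100x44x6 mm, about 50 g, lying flat at the front left or front right of the table (swaps places with the tea spoon), with a plain grip ridge standing on it: 28 mm long (x), 14 mm wide (y), 22 mm high (from 6 to 28 mm over the table), centred 40 mm from the end without the hole. This point is the ridge's centre, 17 mm above the tag's underside. Its x axis runs along the tag towards the end with the hole, y across, z up.
- tag_hole (a point): Centre of the tag's 25 mm through hole, half-way up the 6 mm thickness: 42 mm along x from tag_grip and 14 mm below it. Same axes as tag_grip.
- tag: The tag itself; origin under its middle, 10 mm along x from tag_grip; axes as tag_grip.
- hook_stand: Hook stand, fixed: round foot of 64 mm diameter, upright post of 12 mm diameter and 156 mm tall, and one hook of 6 mm wire that leaves the post near its top, slopes down away from it and turns up at its end. Back left or back right of the table (swaps places with the probe rest). Origin at the foot's centre on the table; the hook points along -x of this frame, z up.
- hook_tip (a point): Top of the hook's upturned free end, 169 mm above the table, 52 mm from the post's axis along -x of the stand's frame. The last 20 mm below it are nearly upright.
- hook_mid (a point): Middle of the space where the hole of a hung tag lies, 36 mm below the hook's tip, 24 mm nearer the post (28 mm from the post's axis), just under the hook's wire. The hook's lowest point is 8 mm from here towards the tip; a hung tag may rest anywhere between it and the post. A tag set over the tip with its hole towards the post and let go drops and swings down by itself. Axes as hook_stand.
- probe_rest: Steel fork rest for the probe, fixed: base 62x56 mm, back plate 158 mm tall at its +x side, two level tines with their tops at 150 mm, 20 mm apart, open to -x; the case of the probe stands on them between rims 3 mm (front lips) to 8 mm high, with 3 to 5 mm of play. Origin on the table under the probe's stem; z up. The probe leaves straight upwards, or lifted by 15 mm or more and drawn out along -x of this frame.
- probe_grip (a point): Probe thermometer, about 70 g, upright in the rest: a case 30 mm wide (y of this frame), 17 mm thick (z of this frame, the display's side) and 70 mm tall, with a thin stem of 3.6 mm below it. This point is where to grasp it, in the middle of the case, 29 mm below its top end and 41 mm above the tines; grasp it across the 17 mm. Its x axis runs along the probe towards the tip (down as it stands), and z horizontally out of the display, which faces -x of the rest.
- probe_tip (a point): Centre of the flat end of the probe's sprung round foot (12 mm diameter), at the lower end of the stem: 180 mm along x from probe_grip while the foot is fully out, on the line of the stem (0.5 mm off in z). Same axes as probe_grip.
- probe: The whole probe with its foot; origin 72 mm along x from probe_grip, on the back of the case (8.5 mm along -z); axes as probe_grip.
- probe_foot (a joint): How far the sprung foot is pushed in, m: 0 fully out, 0.010 at its stop. It takes 1.2 N to start moving and 0.4 N more per mm (3.2 N half-way at 0.005, 5.2 N just at the stop); beyond that it is rigid.
- cold_stand: Chilled plate stand, fixed, in the middle of the table: a wedge 130 mm deep, 170 mm wide, 34 mm high at the front and 76 mm at the back, with a steel face that slopes up to the back at 18 degrees and a small ledge 9 mm high along its low front edge. Origin on the table under its middle; the low side is at -x of its frame, y along its width, z up.
- check_spot (a point): Centre of the marked spot on the sloping face: a thin dark ring, 28 mm in diameter with four short tick marks outside it, on the +y half of the face. The point lies on the surface; z is the outward normal of the face (leaning 18 degrees from vertical towards the low front edge), x runs up the slope, y along the width.
- tea_spoon: Bystander, leave alone: tea spoon with a thick handle, 132x26x11, lying at the front of the table (sizes in mm); origin under its middle.
- timer: Bystander, leave alone: kitchen timer standing on edge, 21x68x66, at the back (sizes in mm); origin under its middle.
- salt_jar: Bystander, leave alone: salt jar with a cap, 47 diameter, 97 tall, at the back (sizes in mm); origin under its middle.
- dish_blue: Bystander, leave alone: small round dish, 84 diameter, 24 high, back left corner (sizes in mm); origin under its middle.
- label_roll: Bystander, leave alone: roll of paper labels, 72 diameter, 50 high, back right corner (sizes in mm); origin under its middle.
- tongs: Bystander, leave alone: plating tongs, 218x26x11, lying along the left edge (sizes in mm); origin under its middle.
- marker: Bystander, leave alone: marker pen, 135x16x18, lying along the right edge (sizes in mm); origin under its middle.
Not all that is in view belongs to the job. What is shaped like the probe but red is not meant.

How it is judged:
By the outcome, as a careful person would: the job done as asked, in the order asked, and still so for the second after the job is handed in, while the arm keeps its last pose, push and grip.
It also fails if it takes over 67 s, if anything falls off the work surface, if the arm or the gripper's body presses on something with over 40 N, if the wrist force passes 120 N, or if a joint passes its speed limit or range.

ROBOT

A 7-joint arm with a two-finger parallel gripper is mounted at the origin on a cart in front of the work surface, level with it; the furniture and walls round the work are solid. World frame = base frame: x ahead of the robot, y to its left, z up, the work surface at z = 0. Lengths are in m, angles in rad, forces in N, time in s.
With the tool pointing down it reaches from about 0.425 to 0.925 m from the base axis. Payload 6.8 kg.
Tool frame: the origin (TCP) lies on the centre line of the jaws, within the pads' length; the fingertips stand 8 mm ahead of it and the grasp point (between the pads) lies 11 mm behind it (r.finger_overhang is the distance from the TCP to the fingertips, in m); x points along the fingers, z is the direction in which the jaws open and shut, and the axes are right-handed (so a half turn about x gives the same grasp; the last joint's range is limited). The gripper opens to 85 mm and grips with 20 to 120 N. Pads are 22 mm wide; open, the fingers measure 114 mm over their backs; the gripper's body (76 mm by 85 mm) begins 54 mm behind the grasp point. The pads swing forward as they close: fully open they stand 13 mm farther back than shut.
Start: joints at [-1.296, 0.477, 0.022, 1.555, -0.011, 1.109, -0.083], TCP at [0.252, 0.626, 0.202] pointing down, gripper open.
Joint ranges: [-2.96, 2.96], [-0.34, 2.1], [-1.41, 1.46], [0.24, 2.44], [-1.37, 4.51], [0.17, 1.92], [-2.96, 2.96]. Speed limits (rad/s): [2.39, 2.39, 3.14, 3.14, 3.14, 3.14, 3.14].

INTERFACE

Orientations are given as a rotation vector (axis times angle).
In Python, from bench import r gives the robot as it stands. The module is installed in compiled form; this text tells all that it offers.
- The arm moves only by the tool play_rows, never from a script. Its argument "plan" is a list of rows, each a list of 5 numbers: the opening, from -1 (shut) to 1 (fully open), then the shift along the world's x, y, z in m, then the turn about the world's z in rad. A call has 1 to 10 rows; each row is the pose to reach, as a shift and turn from the pose commanded when the call began; what a row does not reach only later rows make up. A row lasts 1/10 s, in which the tool goes at most 50 mm and 8.59 degrees, less where a joint would pass 70% of its speed; a pose out of reach is approached as far as the arm can. A call with a gripper value outside its range is refused whole. The fingers move at their own pace and stop on an object; "force" is the grip in N (left out, the last holds). Time passes only in rows, so rows that repeat a pose let the fingers close. It gives the time, the measured TCP pose, the force and the opening at its end, in the units of the state.
- r.get_obs(): the state, without advancing time (a new reading comes with each control period).
- r.grab_frame(name): name is "scene" or "top"; returns a dict with "pixels" (480x640x3 uint8, blue, green, red), "z_map" (480x640 float32, m along the optical axis (not along the pixel's ray), 0 where there is no reading), "vfov" (degrees; the focal length in pixels is half the picture's height over the tangent of half this angle, whatever the lens; pixels are square), "cx", "cy" (the principal point, pixels), "D" ([k1, k2, p1, p2, k3] as OpenCV has them; the pictures are not rectified), "R" (3x3) and "t" (3): a world point X has camera coordinates R X + t. Camera axes: x right, y down, z forward; pixel columns grow to the right and rows downward; lengths in m; the calibration is good to about 2 mm. A picture is of the moment at which its call begins.
- r.hand_in(): hands the job in, once; it reports no verdict.
Trained networks look in a picture, given as the dict that the camera call returned (one of the last four; its "shot" number tells which), for a name from the list of things; names that differ only in an ending like _2 or _b are one class to them, and where a whole thing is asked for, a point or a joint stands for the part that bears it (a point fixed in the world has none). Each returns a list of dicts, best first, with "conf" (0 to 1); they miss things now and then, are a little off and sometimes report something else, mostly with a low value. They report only what shows in the picture. A call takes as long as a camera call. They do not tell look-alikes from the thing itself.
- r.outline_of(picture, label): "mask" (480x640 bool, what is visible of it) and "bbox" ([left, top, right, bottom] as shares, 0 to 1, of the picture: columns of its width, rows of its height, round what is visible of it).
- r.pinpoint(picture, label): "position" ([column, row] as shares, 0 to 1, of the picture: columns of its width, rows of its height: a listed point, or the origin of a listed thing).
The state is a dict: "clock": time; "joints": joint angles; "qvel": joint speeds; "tau": joint torques, N m; "tcp_pos": TCP position; "orientation": TCP orientation; "contact_force": force on the tool from outside, world axes, zero at the start; "moment": the same for the moment, N m; "grip_width": finger opening in m.
Only numpy, scipy, OpenCV 4.12 (cv2) and the standard library are available. Lean on these libraries where they do the work, as an engineer would, in place of code of your own. Each camera call takes 0.05 s, during which the arm holds its last target.

## Working session

There is one attempt and no reset: what is moved stays moved. The work goes in short steps, Python scripts to look and compute and a tool call to move; the robot and the scene stay as the last step left them, time stands still between calls to the robot, and variables do not carry over. Pictures are saved under pics/ and viewed, and the job is handed in when it is done.

Besides the shell and the picture viewer there is one more tool, called after "Request:" as a command line: name --pt "numbers of a row" for each row, then --argument value for the rest. play_rows: Moves the arm, as the interface text tells. Its arguments: {"type":"object","properties":{"plan":{"type":"array","items":{"type":"array","items":{"type":"number"}}},"force":{"type":"number"}},"required":["plan"]}

```bash
mkdir -p pics; ls; cat > h.py <<'E'
import numpy as np, cv2
from bench import r
def K(f):
    fl=240/np.tan(np.radians(f["vfov"])/2)
    return np.array([[fl,0,f["cx"]],[0,fl,f["cy"]],[0,0,1]])
def world(f,uv,z=None):
    # uv pixel list; z depth per point, or from z_map
    uv=np.atleast_2d(np.array(uv,float))
    n=cv2.undistortPoints(uv.reshape(-1,1,2),K(f),np.array(f["D"],float)).reshape(-1,2)
    if z is None: z=f["z_map"][uv[:,1].round().astype(int),uv[:,0].round().astype(int)]
    P=np.c_[n,np.ones(len(n))]*np.reshape(z,(-1,1))
    return (P-np.array(f["t"]))@np.array(f["R"])
def proj(f,X):
    rv,_=cv2.Rodrigues(np.array(f["R"],float))
    return cv2.projectPoints(np.atleast_2d(np.array(X,float)),rv,np.array(f["t"],float),K(f),np.array(f["D"],float))[0].reshape(-1,2)
def plane(f,uv,h):
    # intersect pixel ray with world z=h
    a=world(f,uv,1.0);c=-np.array(f["R"]).T@np.array(f["t"])
    d=a-c; return c+d*((h-c[2])/d[:,2:3])
def cloud(f):
    v,u=np.nonzero(f["z_map"]>0)
    return world(f,np.c_[u,v]),np.c_[u,v]
E
python3 - <<'E'
from h import *
o=r.get_obs();print(o)
for n in("scene","top"):
    f=r.grab_frame(n);cv2.imwrite(f"pics/{n}0.png",f["pixels"])
    print(n,f["vfov"],f["cx"],f["cy"],f["D"],-np.array(f["R"]).T@f["t"],np.round(f["R"],3).tolist())
    for l in "tag_grip tag_hole tag hook_stand hook_tip hook_mid probe_rest probe_grip probe_tip cold_stand check_spot tea_spoon timer salt_jar dish_blue label_roll".split():
        print(l,[(np.round(np.array(d["position"])*[640,480],1).tolist(),round(d["conf"],2)) for d in r.pinpoint(f,l)])
print(r.get_obs()["clock"])
E
```

```text
pics
{'clock': 0.0, 'joints': array([-1.29610336,  0.4777993 ,  0.02233212,  1.55643207, -0.01147495,
        1.1092594 , -0.08309327]), 'qvel': array([-0.00114109, -0.00083895, -0.00234322,  0.00050384,  0.00019064,
       -0.00011823, -0.00045276]), 'tau': array([-7.45394736e-04, -5.96448255e+01,  1.60784908e+00, -2.81207192e+01,
        1.24267468e-02,  9.22514097e-03,  3.93942253e-05]), 'tcp_pos': array([0.25190785, 0.62556416, 0.20123431]), 'orientation': array([-0.92390652,  1.36771746,  0.92207387]), 'contact_force': array([ 0.56674225, -0.72062913,  0.53143546]), 'moment': array([0.0184471 , 0.02784633, 0.0610793 ]), 'grip_width': 0.08575159315190917}
scene 57.628389000423006 321.48453961988554 244.50404604036555 [-0.02086519  0.          0.          0.          0.        ] [ 0.09042131 -0.65801502  0.86247475] [[0.815, -0.579, 0.007], [-0.384, -0.55, -0.742], [0.433, 0.602, -0.67]]
tag_grip [([325.4, 361.1], 0.74), ([311.8, 276.8], 0.73)]
tag_hole [([338.5, 352.7], 0.83), ([327.2, 356.8], 0.66)]
tag [([329.3, 361.2], 0.8)]
hook_stand [([385.8, 338.6], 0.57)]
hook_tip [([379.
[... 763 characters left out ...]
2], [0.122, -0.006, -0.992]]
tag_grip [([408.0, 304.5], 0.74), ([352.7, 192.5], 0.38)]
tag_hole [([404.9, 285.0], 0.57)]
tag [([406.9, 295.5], 0.7)]
hook_stand [([419.1, 235.2], 0.87)]
hook_tip [([439.5, 247.7], 0.64)]
hook_mid [([432.6, 241.3], 0.94)]
probe_rest [([234.5, 223.1], 0.8)]
probe_grip [([369.6, 217.1], 0.67), ([215.8, 208.7], 0.55)]
probe_tip [([298.7, 251.3], 0.71)]
cold_stand [([297.3, 250.8], 0.87), ([227.0, 214.3], 0.7)]
check_spot [([284.3, 243.1], 0.98)]
tea_spoon [([226.8, 302.0], 0.66)]
timer [([287.5, 196.0], 0.55)]
salt_jar [([352.1, 192.5], 0.84), ([296.6, 249.9], 0.61)]
dish_blue [([179.6, 204.0], 0.77), ([177.5, 295.6], 0.43)]
label_roll [([462.6, 192.9], 0.94)]
1.7
```

View images.

View pics/scene0.png

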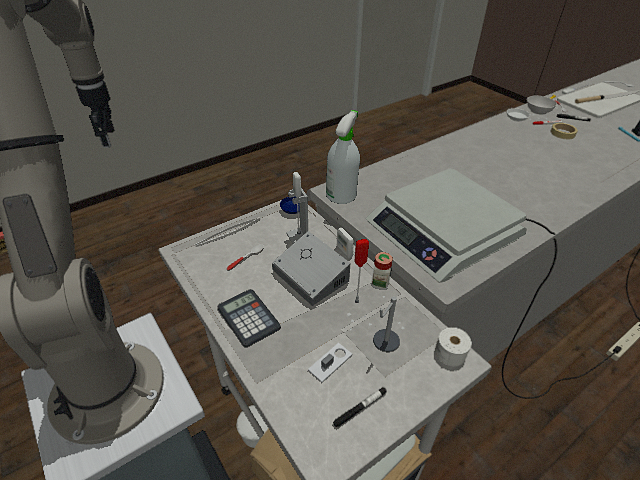

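View pics/top0.png

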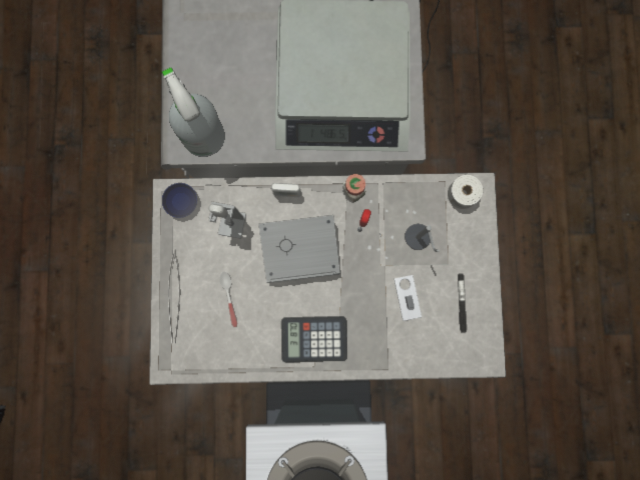

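```bash
python3 - <<'E'
import cv2,numpy as np
t=cv2.imread("pics/top0.png");s=cv2.imread("pics/scene0.png")
def c(i,x0,y0,x1,y1,k): return cv2.resize(i[y0:y1,x0:x1],None,fx=k,fy=k,interpolation=cv2.INTER_CUBIC)
a=c(t,380,190,480,340,4);b=c(s,300,280,420,400,5)
cv2.imwrite("pics/c1.png",a[:600]);cv2.imwrite("pics/c2.png",b)
cv2.imwrite("pics/c3.png",c(t,195,180,385,300,4));cv2.imwrite("pics/c4.png",c(s,270,160,400,280,5))
E
```

```text
(no output)
```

View pics/c1.png

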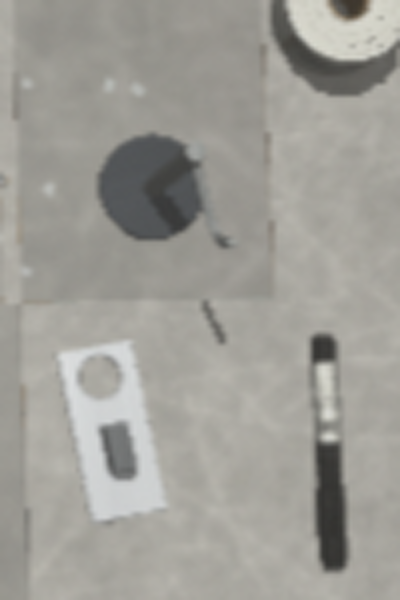

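View pics/c2.png

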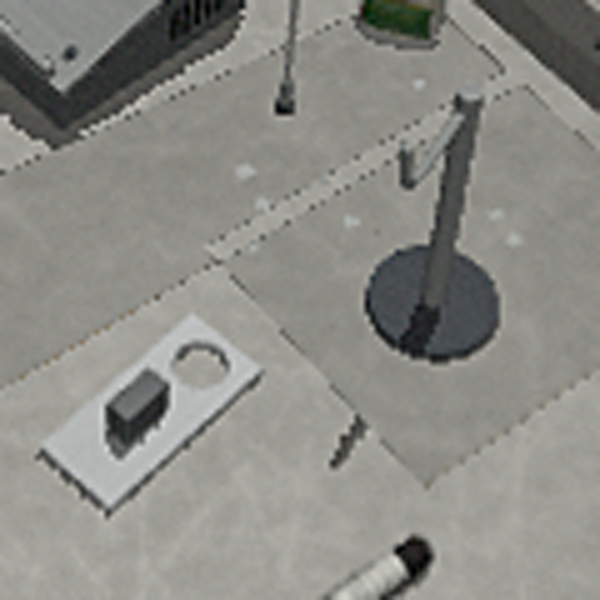

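View pics/c3.png

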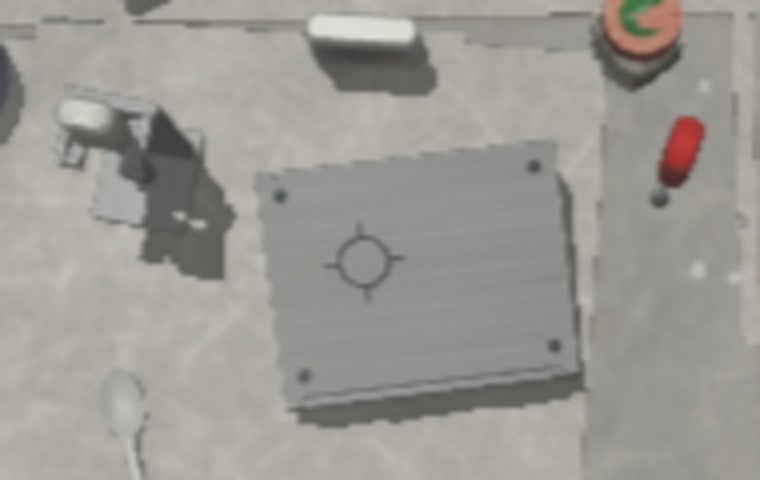

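View pics/c4.png

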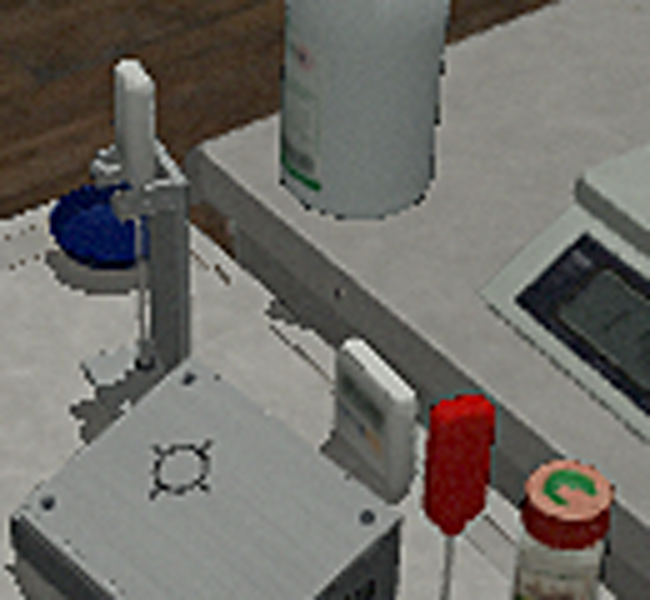

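```bash
python3 - <<'E'
from h import *
import pickle
from scipy.spatial.transform import Rotation as Ro
np.set_printoptions(precision=4,suppress=True)
o=r.get_obs();print(Ro.from_rotvec(o["orientation"]).as_matrix(),r.finger_overhang)
F={n:r.grab_frame(n) for n in("scene","top")}
pickle.dump(F,open("F.pkl","wb"))
M={}
for n,f in F.items():
    for l in "tag hook_stand probe_rest probe cold_stand".split():
        q=r.outline_of(f,l)
        if not q: print(n,l,None);continue
        q=q[0];M[n,l]=q["mask"];v,u=np.nonzero(q["mask"])
        z=f["z_map"][v,u];P=world(f,np.c_[u,v][z>0]);
        print(n,l,round(q["conf"],2),len(v),(z>0).sum(),"min",np.percentile(P,2,0),"max",np.percentile(P,98,0),"med",np.median(P,0))
pickle.dump(M,open("M.pkl","wb"))
# both views triangulate
for l in "tag_grip tag_hole hook_tip hook_mid probe_grip check_spot".split():
    for n,f in F.items():
        for d in r.pinpoint(f,l):
            p=np.array(d["position"])*[640,480]
            h={"tag_grip":.028,"tag_hole":.006,"hook_tip":.169,"hook_mid":.133,"probe_grip":.191,"check_spot":.055}[l]
            print(l,n,p,round(d["conf"],2),plane(f,p,h),world(f,p))
E
```

```text
[[-0.     -0.9276  0.3736]
 [ 0.0001  0.3736  0.9276]
 [-1.      0.      0.0001]] 0.008
scene tag 0.82 800 795 min [ 0.3817 -0.2475 -0.0028] max [ 0.4809 -0.1947  0.0274] med [ 0.423  -0.2256  0.0047]
scene hook_stand 0.65 747 744 min [ 0.5274 -0.2783  0.0008] max [ 0.6049 -0.2203  0.1562] med [ 0.5714 -0.2534  0.0081]
scene probe_rest 0.89 496 494 min [0.5877 0.161  0.0028] max [0.6332 0.2138 0.1568] med [0.6245 0.1797 0.0714]
scene probe 0.79 214 212 min [ 0.6035  0.1739 -0.8   ] max [1.428  1.5385 0.2198] med [0.61   0.1815 0.1864]
scene cold_stand 0.9 3412 3399 min [ 0.4773 -0.0593  0.0065] max [0.6123 0.1068 0.0739] med [0.5423 0.008  0.0484]
top tag 0.56 666 664 min [ 0.3844 -0.2426 -0.0006] max [ 0.4808 -0.1935  0.0304] med [ 0.4249 -0.2183  0.0071]
top hook_stand 0.94 539 538 min [ 0.5488 -0.2711  0.0026] max [ 0.6042 -0.2207  0.1558] med [ 0.5729 -0.2445  0.0093]
top probe_rest 0.63 659 658 min [0.5862 0.163  0.0008] max [0.633  0.2197 0.1609] med [0.6099 0.1803 0.0096]
top probe 0.71 153 153 min [ 0.5823 -0.1193  0.0055] max [ 0.6095 -0.1006  0.2133] med [ 0.595  -0.1092  0
[... 1266 characters left out ...]
 184.176] 0.57 [[0.6046 0.1866 0.191 ]] [[0.6064 0.1896 0.1886]]
probe_grip top [215.872 208.8  ] 0.68 [[0.6193 0.1949 0.191 ]] [[0.6146 0.1901 0.2179]]
probe_grip top [365.504 219.696] 0.5 [[ 0.5906 -0.1129  0.191 ]] [[ 0.5881 -0.1117  0.2075]]
probe_grip top [458.816 302.88 ] 0.22 [[ 0.4167 -0.2968  0.191 ]] [[ 0.4186 -0.3371  0.0108]]
check_spot scene [303.232 252.816] 0.8 [[0.5524 0.0684 0.055 ]] [[0.5508 0.0658 0.0579]]
check_spot scene [343.424 248.304] 0.32 [[0.6525 0.0204 0.055 ]] [[0.6788 0.0522 0.0172]]
check_spot top [284.608 244.08 ] 0.89 [[0.5588 0.0628 0.055 ]] [[0.5586 0.0626 0.0574]]
check_spot top [464.384 193.104] 0.24 [[ 0.6686 -0.3519  0.055 ]] [[ 0.67   -0.3536  0.0482]]
```

```bash
python3 - <<'E'
from h import *
import pickle
np.set_printoptions(precision=4,suppress=True)
F=pickle.load(open("F.pkl","rb"));M=pickle.load(open("M.pkl","rb"))
C=[];I=[]
for n,f in F.items():
    P,uv=cloud(f)
    def box(x0,x1,y0,y1,z0,z1):
        m=(P[:,0]>x0)&(P[:,0]<x1)&(P[:,1]>y0)&(P[:,1]<y1)&(P[:,2]>z0)&(P[:,2]<z1);return P[m]
    rd=box(.38,.46,-.25,-.19,.015,.04);print(n,"ridge top",len(rd),cv2.minAreaRect(rd[:,:2].astype(np.float32)),np.median(rd,0))
    # tag rect by brightness
    g=cv2.cvtColor(f["pixels"],cv2.COLOR_BGR2GRAY)
    m=M[n,"tag"].astype(np.uint8);v,u=np.nonzero(m)
    q=plane(f,np.c_[u,v],.006);print(n,"tag rect",cv2.minAreaRect(q[:,:2].astype(np.float32)))
    p=box(.53,.62,-.29,-.21,.150,.175);print(n,"post top",len(p),p.mean(0), "hook pts");
    p=box(.50,.62,-.30,-.20,.12,.18);print(p[np.argsort(p[:,0])][:12])
    p=box(.53,.62,-.29,-.21,.05,.145);print(n,"post",len(p),p.mean(0))
    p=box(.57,.66,.14,.24,.165,.24);print(n,"case",len(p),p.min(0),p.max(0),cv2.minAreaRect(p[:,:2].astype(np.float32)))
    p=box(.57,.66,.14,.24,.212,.24);print(n,"case top",len(p),p.mean(0),cv2.minAreaRect(p[:,:2].astype(np.float32)) if len(p) else 0)
    p=box(.57,.68,.13,.24,.135,.165);print(n,"rest top",len(p));
    if len(p):print(cv2.minAreaRect(p[:,:2].astype(np.float32)))
    p=box(.57,.68,.13,.24,.02,.165);print(n,"rest plate",len(p),cv2.minAreaRect(p[:,:2].astype(np.float32)))
    p=box(.48,.62,-.05,.11,.042,.074);A=np.c_[p[:,:2],np.ones(len(p))]
    c=np.linalg.lstsq(A,p[:,2],rcond=None)[0]; 
    for _ in range(3):
        e=abs(A@c-p[:,2])<.004; c=np.linalg.lstsq(A[e],p[e,2],rcond=None)[0]
    print(n,"face",c,"tilt",np.degrees(np.arctan(np.hypot(*c[:2]))),"dir",np.degrees(np.arctan2(c[1],c[0])),(A[e]@c-p[e,2]).std())
E
```

```text
scene ridge top 98 ((0.42205241322517395, -0.22297166287899017), (0.02711450308561325, 0.014491180889308453), 8.454511642456055) [ 0.4208 -0.2245  0.0254]
scene tag rect ((0.4307439923286438, -0.2215498387813568), (0.10455481708049774, 0.04979478567838669), 9.288249969482422)
scene post top 27 [ 0.5744 -0.2502  0.154 ] hook pts
[[ 0.5222 -0.2645  0.1673]
 [ 0.5237 -0.2636  0.1622]
 [ 0.5241 -0.2655  0.167 ]
 [ 0.5245 -0.2656  0.1636]
 [ 0.525  -0.2628  0.1573]
 [ 0.5251 -0.264   0.1486]
 [ 0.5252 -0.2654  0.1597]
 [ 0.5252 -0.2614  0.1653]
 [ 0.5252 -0.263   0.154 ]
 [ 0.5255 -0.2655  0.1564]
 [ 0.5257 -0.2631  0.1505]
 [ 0.5257 -0.2639  0.1447]]
scene post 178 [ 0.5682 -0.2529  0.1051]
scene case 157 [0.603  0.1724 0.1653] [0.6199 0.2033 0.2203] ((0.611957848072052, 0.18760167062282562), (0.030962985008955002, 0.016686031594872475), 86.04286193847656)
scene case top 40 [0.6125 0.1873 0.2173] ((0.6136906743049622, 0.1879826933145523), (0.028045225888490677, 0.015597866848111153), 77.3724365234375)
scene rest top 197
((0.6157952547073364, 0.19024677574634552), (0.0540919154882431, 0.0
[... 922 characters left out ...]
top post 92 [ 0.562  -0.2493  0.1177]
top case 187 [0.605  0.1761 0.1652] [0.6247 0.206  0.2248] ((0.615151584148407, 0.19087578356266022), (0.030015401542186737, 0.01783107779920101), 79.22000885009766)
top case top 117 [0.6153 0.1906 0.2192] ((0.6159732341766357, 0.19140881299972534), (0.02866707183420658, 0.01642191968858242), 79.3025131225586)
top rest top 244
((0.6169706583023071, 0.1905960738658905), (0.05014042556285858, 0.04171614721417427), 79.00505828857422)
top rest plate 309 ((0.6169153451919556, 0.1904822140932083), (0.05027318745851517, 0.04172995686531067), 79.17300415039062)
top face [ 0.2917  0.0287 -0.1043] tilt 16.334080627669607 dir 5.622308005316692 0.0019842584891583844
```

Request:
play_rows --pt "1 0.218 -0.476 0 -1.45" --pt "1 0.218 -0.476 0 -1.45" --pt "1 0.218 -0.476 0 -1.45" --pt "1 0.218 -0.476 0 -1.45" --pt "1 0.218 -0.476 0 -1.45" --pt "1 0.218 -0.476 0 -1.45" --pt "1 0.218 -0.476 0 -1.45" --pt "1 0.218 -0.476 0 -1.45" --pt "1 0.218 -0.476 0 -1.45" --pt "1 0.218 -0.476 0 -1.45"

```text
clock: 3.9
tcp_pos: [0.4609, 0.1698, 0.2027]
orientation: [0.211, 1.56, -0.209]
contact_force: [0.0, 0.6, -0.1]
grip_width: 0.0855
```

```bash
cat >> h.py <<'E'
from scipy.spatial.transform import Rotation as Ro
def st():
    o=r.get_obs();R=Ro.from_rotvec(o["orientation"]).as_matrix()
    print("t",round(o["clock"],2),"p",np.round(o["tcp_pos"],4),"jaw yaw",round(np.degrees(np.arctan2(R[1,2],R[0,2])),2),"toolx",np.round(R[:,0],3),"q",np.round(o["joints"],3),"F",np.round(o["contact_force"],2),"M",np.round(o["moment"],3),"w",round(o["grip_width"],4))
    return o
E
python3 -c "
from h import *
st()"
```

```text
t 3.9 p [0.4609 0.1698 0.2027] jaw yaw -15.31 toolx [ 0.001  0.001 -1.   ] q [-0.902  0.176  0.48   2.01  -0.098  0.976 -0.64 ] F [ 0.    0.63 -0.08] M [ 0.021 -0.066 -0.023] w 0.0855
```

Request:
play_rows --pt "1 -0.015 -0.391 -0.02 -1.14" --pt "1 -0.015 -0.391 -0.02 -1.14" --pt "1 -0.015 -0.391 -0.02 -1.14" --pt "1 -0.015 -0.391 -0.02 -1.14" --pt "1 -0.015 -0.391 -0.02 -1.14" --pt "1 -0.038 -0.391 -0.1 -1.14" --pt "1 -0.038 -0.391 -0.1 -1.14" --pt "1 -0.038 -0.391 -0.1 -1.14" --pt "1 -0.038 -0.391 -0.1 -1.14" --pt "1 -0.038 -0.391 -0.1 -1.14"

```text
clock: 4.9
tcp_pos: [0.4204, -0.222, 0.1012]
orientation: [1.086, 1.283, -1.09]
contact_force: [-0.3, -0.8, -0.2]
grip_width: 0.0853
```

```bash
python3 -c "
from h import *
st()"
```

```text
t 4.9 p [ 0.4204 -0.222   0.1012] jaw yaw -80.63 toolx [-0.003 -0.001 -1.   ] q [-0.292  0.371  0.791  2.153 -0.38   0.76  -0.661] F [-0.25 -0.79 -0.23] M [0.016 0.019 0.016] w 0.0853
```

Candidates for the tag: white plate with hole and ridge at top px (407,297); hole in it at (405,286). The spoon (228,300) and marker (462,302) are clearly different. The c1 crop confirms the choice. Descend and grip.

Request:
play_rows --pt "1 0.003 0.001 -0.04 0" --pt "1 0.003 0.001 -0.07 0" --pt "1 0.003 0.001 -0.083 0" --pt "1 0.003 0.001 -0.083 0" --pt "-1 0.003 0.001 -0.083 0" --pt "-1 0.003 0.001 -0.083 0" --pt "-1 0.003 0.001 -0.083 0" --pt "-1 0.003 0.001 -0.083 0" --pt "-1 0.003 0.001 -0.083 0" --pt "-1 0.003 0.001 -0.083 0" --force 50

```text
clock: 5.9
tcp_pos: [0.4255, -0.2184, 0.0194]
orientation: [1.084, 1.284, -1.084]
contact_force: [-0.7, -0.2, -0.1]
grip_width: -0.0002
```

```bash
python3 -c "
from h import *
st()"
```

```text
t 5.9 p [ 0.4255 -0.2184  0.0194] jaw yaw -80.33 toolx [ 0. -0. -1.] q [-0.163  0.518  0.637  2.191 -0.554  0.594 -0.52 ] F [-0.73 -0.22 -0.09] M [-0.053  0.053  0.012] w -0.0002
```

```bash
python3 - <<'E'
from h import *
a=[]
for n,b in(("scene",(270,280,430,420)),("top",(360,220,480,340))):
    f=r.grab_frame(n);x0,y0,x1,y1=b
    a.append(cv2.resize(f["pixels"][y0:y1,x0:x1],(400,400),interpolation=cv2.INTER_CUBIC))
cv2.imwrite("pics/g1.png",np.hstack(a))
E
```

```text
(no output)
```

View pics/g1.png

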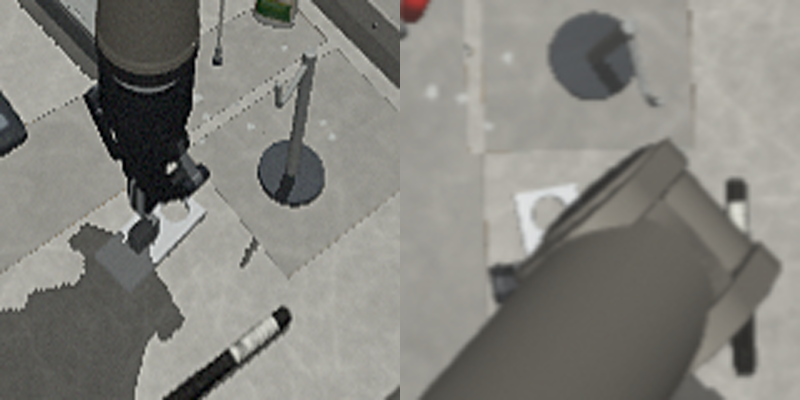

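Request:
play_rows --pt "-1 0 0 0 0" --pt "-1 0 0 0 0" --pt "-1 0 0 0 0"

```text
clock: 6.3
tcp_pos: [0.4253, -0.2185, 0.0192]
orientation: [1.084, 1.284, -1.084]
contact_force: [0.3, 0.7, 0.7]
grip_width: -0.0
```

```bash
python3 - <<'E'
from h import *
st()
a=[]
for n,b in(("scene",(290,300,370,380)),("top",(370,260,430,320))):
    f=r.grab_frame(n);x0,y0,x1,y1=b
    a.append(cv2.resize(f["pixels"][y0:y1,x0:x1],(400,400),interpolation=cv2.INTER_CUBIC))
cv2.imwrite("pics/g2.png",np.hstack(a))
E
```

```text
t 6.3 p [ 0.4253 -0.2185  0.0192] jaw yaw -80.33 toolx [-0. -0. -1.] q [-0.163  0.518  0.637  2.191 -0.554  0.593 -0.52 ] F [0.27 0.68 0.66] M [-0.037 -0.007  0.005] w -0.0
```

View pics/g2.png

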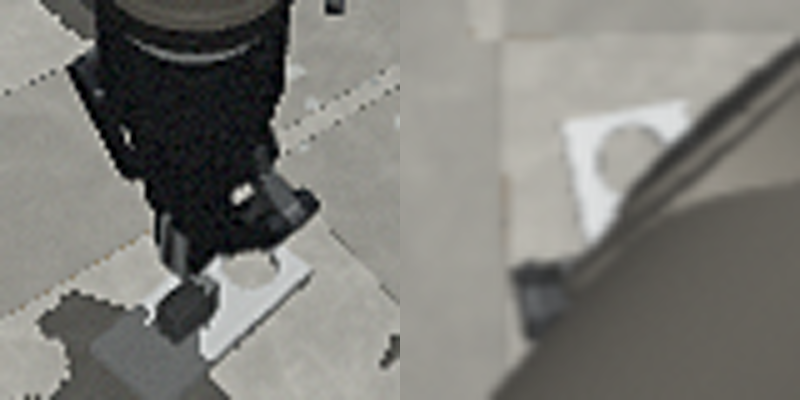

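```bash
python3 - <<'E'
from h import *
np.set_printoptions(precision=3,suppress=True)
for n in("scene","top"):
    f=r.grab_frame(n);P,uv=cloud(f)
    m=(P[:,0]>.36)&(P[:,0]<.5)&(P[:,1]>-.3)&(P[:,1]<-.14)&(P[:,2]>.012)&(P[:,2]<.09)
    p=P[m];u=uv[m]
    c=f["pixels"][u[:,1],u[:,0]].mean(1)
    # transform into tool coordinates relative
    o=r.get_obs();R=Ro.from_rotvec(o["orientation"]).as_matrix();q=(p-o["tcp_pos"])@R
    idx=np.argsort(p[:,2])
    for i in idx[::max(1,len(idx)//45)]: print(n,u[i],p[i],q[i],int(c[i]))
E
```

```text
scene [328 365] [ 0.42  -0.229  0.012] [ 0.007 -0.007  0.01 ] 44
scene [332 361] [ 0.433 -0.226  0.013] [0.006 0.006 0.009] 34
scene [330 362] [ 0.427 -0.227  0.015] [0.004 0.    0.009] 52
scene [325 366] [ 0.412 -0.229  0.016] [ 0.003 -0.015  0.008] 62
scene [333 359] [ 0.436 -0.225  0.017] [0.002 0.01  0.009] 94
scene [324 365] [ 0.41  -0.228  0.019] [ 0.    -0.017  0.006] 45
scene [323 364] [ 0.409 -0.225  0.021] [-0.001 -0.017  0.004] 48
scene [321 362] [ 0.408 -0.219  0.022] [-0.002 -0.017 -0.003] 78
scene [327 363] [ 0.417 -0.229  0.022] [-0.003 -0.01   0.009] 46
scene [327 362] [ 0.418 -0.227  0.024] [-0.004 -0.008  0.008] 57
scene [330 360] [ 0.426 -0.227  0.024] [-0.005 -0.     0.009] 48
scene [328 356] [ 0.429 -0.217  0.025] [-0.005  0.004 -0.001] 48
scene [328 360] [ 0.422 -0.225  0.025] [-0.006 -0.004  0.006] 58
scene [321 361] [ 0.408 -0.219  0.025] [-0.006 -0.017 -0.003] 75
scene [326 359] [ 0.42  -0.221  0.026] [-0.007 -0.006  0.002] 53
scene [332 358] [ 0.432 -0.227  0.026] [-0.007  0.006  0.009] 54
scene [327 359] [ 0.422 -0.222  0.026] [-0.007 -0.004  0.003] 54
scen
[... 1814 characters left out ...]
 16
scene [329 349] [ 0.419 -0.233  0.079] [-0.06  -0.009  0.013] 21
scene [323 345] [ 0.413 -0.218  0.081] [-0.061 -0.012 -0.002] 48
scene [326 347] [ 0.415 -0.227  0.082] [-0.063 -0.012  0.006] 74
scene [330 347] [ 0.421 -0.233  0.085] [-0.066 -0.007  0.014] 9
scene [327 347] [ 0.415 -0.231  0.087] [-0.068 -0.013  0.01 ] 37
scene [328 347] [ 0.415 -0.233  0.09 ] [-0.071 -0.012  0.013] 19
top [406 276] [ 0.483 -0.217  0.012] [0.007 0.057 0.008] 209
top [409 278] [ 0.478 -0.224  0.013] [0.007 0.051 0.014] 221
top [397 278] [ 0.479 -0.196  0.013] [ 0.007  0.057 -0.014] 218
top [404 277] [ 0.481 -0.212  0.013] [0.007 0.056 0.003] 213
top [411 277] [ 0.481 -0.228  0.015] [0.005 0.053 0.019] 219
```

```bash
python3 - <<'E'
from h import *
f=r.grab_frame("scene")
x0,y0,x1,y1=300,325,350,375
a=cv2.resize(f["pixels"][y0:y1,x0:x1],(600,600),interpolation=cv2.INTER_NEAREST)
o=r.get_obs();R=Ro.from_rotvec(o["orientation"]).as_matrix();T=o["tcp_pos"]
for k,(l,c) in {"tcp":([0,0,0],(0,0,255)),"tip":([.008,0,0],(0,255,0)),"back":([-.05,0,0],(255,0,0)),"y+":([.008,.011,0],(0,255,255)),"y-":([.008,-.011,0],(255,255,0))}.items():
    p=proj(f,T+R@np.array(l))[0];p=((p-[x0,y0]+.5)*12).astype(int);cv2.circle(a,tuple(int(v) for v in p),5,c,-1)
cv2.imwrite("pics/g3.png",a)
P,uv=cloud(f);m=(uv[:,0]>=314)&(uv[:,0]<346)&(uv[:,1]>=340)&(uv[:,1]<372)
g=np.full((480,640),-1);g[uv[:,1],uv[:,0]]=(P[:,2]*1000).round()
for v in range(340,372): print(v,' '.join(f"{x:4d}" for x in g[v,314:346]))
E
```

```text
340   -2   -2   -1    0   -4   89   93   94   98   99  113  116  119  123  121  119  111  112  101  100  100  103  100   -3  102  109  134  139  141  142  143  147
341    0   -2   -1    0    1   -3   91   91   94   96   92  104  113  119  118  114  110   98  101   99  102  103  101  105  103  104  134  135  134  139  140  142
342   -1    2    1   -1    2   -3    2   87   91   90   87  100  103  116  113  107   99  102  100   99  101  103  105  104  103  135  133  133  132  135  139  141
343    1   -2   -3   -3    1    2    0   75   84   85   93   98  102  102  105  105  101  102  100  103  101  105  104  104  133  133  133  132  137  135  140  140
344    0   -1    2   -2    0    2   -3   73   82   82   89   93   96  100  104   99   95   99  103  104  105  105  114  120  126  131  132  135  142  142  140  140
345    0    0    0   -1    0    0   -2   67   78   79   81   91   94   95   97   96   93   97  102  106  113  116  118  121  124  127  133  133  134  139  140  141
346   -2   -3   -1   -4   -1    1   -2   64   77   79   79   83   92   92   95   92   93  103  105  110  110  114  1
[... 3447 characters left out ...]
   3    1    0   -3   -2   -2   -1   -1    1
368    3    3    4    3    3    3    6    4    4    6    8    8    9    2    6    6    3    6    7    6    6    5    5    1   -3   -3   -1    0   -2   -1   -1    1
369    7    4    7    7    4    2    5    5    7    4    2   -1    5    4    5    5    4    7    6    6    5    4   -1   -1    0   -1   -3   -2   -1   -1   -4   -3
370    5    4    8    7    5    6    5    2    5    4    2    6    5    6    5    5    3    6    5    6    6   -1    0    1   -3   -1   -5    1   -3   -2   -4   -3
371    2    5    6    6    5    5    5    1    1    4    2    2    5    6    6    2    7    4    5    4   -2   -3    1   -1   -2   -2   -3   -1   -1    1   -1   -2
```

View pics/g3.png

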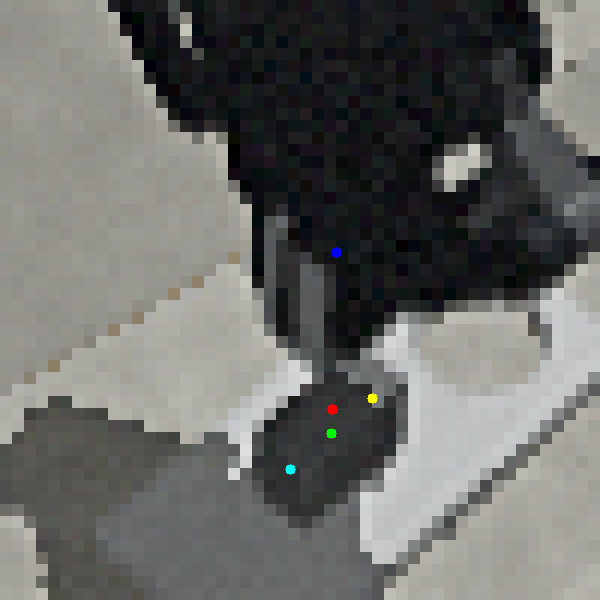

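```bash
python3 - <<'E'
from h import *
import pickle
np.set_printoptions(precision=3,suppress=True)
F=pickle.load(open("F.pkl","rb"));f=F["scene"]
P,uv=cloud(f);m=(uv[:,0]>75)&(uv[:,0]<120)&(uv[:,1]>70)&(uv[:,1]<150)&(P[:,2]>.1)&(P[:,0]<.6)&(P[:,1]>.4)
p=P[m];i=np.argsort(p[:,2])[:25];print(p[i],uv[m][i][:5].tolist())
T=np.array([0.2519,0.6256,0.2012]);print(proj(f,[T,T-[0,0,.008]]))
cv2.imwrite("pics/s1.png",cv2.resize(f["pixels"][60:160,60:140],(480,600)))
E
```

```text
[[0.23  0.583 0.242]
 [0.228 0.584 0.242]
 [0.226 0.585 0.242]
 [0.273 0.664 0.244]
 [0.259 0.665 0.244]
 [0.236 0.58  0.244]
 [0.238 0.579 0.244]
 [0.223 0.583 0.244]
 [0.229 0.585 0.244]
 [0.266 0.667 0.244]
 [0.261 0.671 0.245]
 [0.263 0.668 0.245]
 [0.233 0.58  0.245]
 [0.27  0.663 0.245]
 [0.268 0.663 0.246]
 [0.226 0.582 0.247]
 [0.269 0.667 0.247]
 [0.274 0.663 0.247]
 [0.264 0.67  0.247]
 [0.221 0.584 0.247]
 [0.231 0.577 0.247]
 [0.241 0.576 0.248]
 [0.262 0.671 0.248]
 [0.257 0.665 0.248]
 [0.236 0.577 0.249]] [[106, 147], [105, 147], [104, 147], [113, 131], [108, 132]]
[[113.818 151.082]
 [114.643 153.455]]
```

View pics/s1.png

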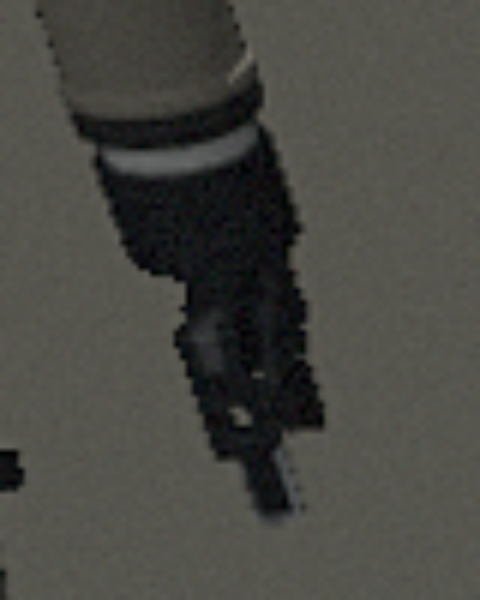

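The closed fingertips are seen at z≈0.046 with the reported TCP at 0.019, and the start frame shows the same offset. So the real fingertips sit about 28 mm above the reported TCP height. They closed above the ridge without touching it. I'll reopen and go lower.

Request:
play_rows --pt "1 -0.002 -0.002 0 0" --pt "1 -0.002 -0.002 0 0" --pt "1 -0.002 -0.002 0 0" --pt "1 -0.002 -0.002 0 0" --pt "1 -0.002 -0.002 0 0" --pt "1 -0.002 -0.002 0 0" --pt "1 -0.002 -0.002 -0.02 0" --pt "1 -0.002 -0.002 -0.035 0" --pt "1 -0.002 -0.002 -0.039 0" --pt "1 -0.002 -0.002 -0.039 0"

```text
clock: 7.55
tcp_pos: [0.4229, -0.2204, -0.0201]
orientation: [1.084, 1.285, -1.085]
contact_force: [-0.8, -0.4, -0.3]
grip_width: 0.0856
```

Request:
play_rows --pt "-1 0 0 0 0" --pt "-1 0 0 0 0" --pt "-1 0 0 0 0" --pt "-1 0 0 0 0" --pt "-1 0 0 0 0" --pt "-1 0 0 0 0" --pt "-1 0 0 0 0" --force 50

```text
clock: 8.25
tcp_pos: [0.4236, -0.2205, -0.0194]
orientation: [1.084, 1.284, -1.084]
contact_force: [-0.1, 1.0, 4.5]
grip_width: 0.0128
```

```bash
python3 -c "
from h import *
st()"
```

```text
t 8.25 p [ 0.4236 -0.2205 -0.0194] jaw yaw -80.34 toolx [ 0.001  0.    -1.   ] q [-0.089  0.583  0.552  2.202 -0.63   0.513 -0.451] F [-0.13  1.    4.51] M [ 0.079  0.128 -0.062] w 0.0128
```

Request:
play_rows --pt "-1 0 0 0.03 0" --pt "-1 0 0 0.075 0" --pt "-1 0 0 0.12 0" --pt "-1 0 0 0.16 0.05" --pt "-1 0 0 0.2 0.11" --pt "-1 0.01 -0.01 0.205 0.11" --pt "-1 0.02 -0.02 0.205 0.11" --pt "-1 0.02 -0.02 0.205 0.11" --pt "-1 0.02 -0.02 0.205 0.11" --pt "-1 0.02 -0.02 0.205 0.11"

```text
clock: 9.25
tcp_pos: [0.4423, -0.2399, 0.1846]
orientation: [1.002, 1.33, -1.002]
contact_force: [-0.2, -0.0, -0.6]
grip_width: 0.0129
```

```bash
python3 - <<'E'
from h import *
st()
a=[]
for n,b in(("scene",(300,230,440,370)),("top",(360,200,480,320))):
    f=r.grab_frame(n);x0,y0,x1,y1=b
    print(n,[(l,[(np.round(np.array(d["position"])*[640,480],1),round(d["conf"],2)) for d in r.pinpoint(f,l)][:2]) for l in("tag_hole","hook_tip")])
    a.append(cv2.resize(f["pixels"][y0:y1,x0:x1],(400,400),interpolation=cv2.INTER_CUBIC))
cv2.imwrite("pics/g4.png",np.hstack(a))
E
```

```text
t 9.25 p [ 0.4423 -0.2399  0.1846] jaw yaw -74.05 toolx [-0.002  0.001 -1.   ] q [-0.349  0.284  0.872  2.019 -0.266  0.956 -0.633] F [-0.18 -0.04 -0.6 ] M [-0.029  0.059 -0.021] w 0.0129
scene [('tag_hole', [(array([353.1, 291.5]), 0.78)]), ('hook_tip', [(array([381.3, 310.6]), 0.58)])]
top [('tag_hole', [(array([422.4, 274.1]), 0.71), (array([233.6, 225.5]), 0.26)]), ('hook_tip', [(array([438.4, 252.6]), 0.95), (array([217.6, 210.3]), 0.22)])]
```

View pics/g4.png

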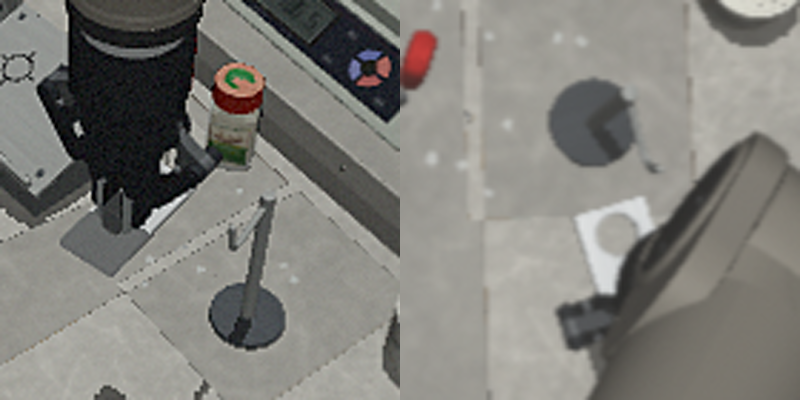

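```bash
python3 - <<'E'
from h import *
f=r.grab_frame("top");st()
g=f["pixels"]
x0,y0=405,255
sub=g[y0:y0+40,x0:x0+40].astype(int).mean(2).astype(int)
print(plane(f,[(424.5,270.2),(422.4,274.1)],.210))
cv2.imwrite("pics/g5.png",cv2.resize(g[240:300,400:460],(600,600),interpolation=cv2.INTER_CUBIC))
print(plane(f,[(438.4,252.0)],.169))
P,uv=cloud(f);m=(P[:,0]>.43)&(P[:,0]<.53)&(P[:,2]>.19)&(P[:,2]<.225)&(P[:,1]<-.18)&(P[:,1]>-.28)
print(len(P[m]),cv2.minAreaRect(P[m][:,:2].astype(np.float32)),P[m].min(0),P[m].max(0),np.median(P[m],0))
E
```

```text
t 9.6 p [ 0.4432 -0.2403  0.1852] jaw yaw -74.02 toolx [-0.  0. -1.] q [-0.349  0.284  0.872  2.017 -0.266  0.956 -0.633] F [-0.41 -0.48 -0.91] M [-0.016 -0.033  0.022] w 0.0132
[[ 0.48295074 -0.22694555  0.21      ]
 [ 0.47521217 -0.2224202   0.21      ]]
[[ 0.52297398 -0.26434006  0.169     ]]
276 ((0.47724470496177673, -0.22845037281513214), (0.050961684435606, 0.044271573424339294), 14.448405265808105) [ 0.44926491 -0.24791815  0.20351674] [ 0.50744273 -0.20192392  0.21725013] [ 0.48496541 -0.21888106  0.21093237]
```

View pics/g5.png

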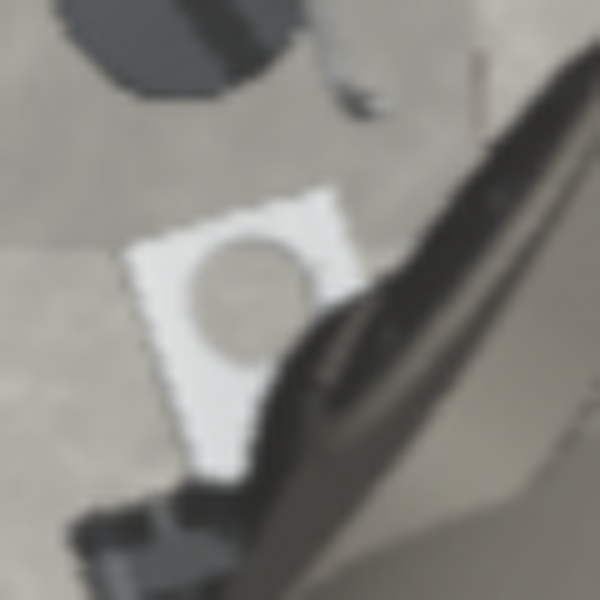

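Request:
play_rows --pt "-1 0.015 -0.012 0 0" --pt "-1 0.03 -0.024 0 0" --pt "-1 0.042 -0.034 0 0" --pt "-1 0.042 -0.034 0 0" --pt "-1 0.042 -0.034 0 0" --pt "-1 0.042 -0.034 0 0"

```text
clock: 10.2
tcp_pos: [0.4845, -0.274, 0.185]
orientation: [1.002, 1.329, -1.002]
contact_force: [-0.7, 0.6, 0.1]
grip_width: 0.0129
```

```bash
python3 - <<'E'
from h import *
st()
f=r.grab_frame("top");g=f["pixels"]
a=cv2.resize(g[220:280,400:460],(400,400),interpolation=cv2.INTER_CUBIC)
f=r.grab_frame("scene");b=cv2.resize(f["pixels"][260:350,330:420],(400,400),interpolation=cv2.INTER_CUBIC)
cv2.imwrite("pics/g6.png",np.hstack([a,b]))
E
```

```text
t 10.2 p [ 0.4845 -0.274   0.185 ] jaw yaw -74.04 toolx [-0.001  0.001 -1.   ] q [-0.245  0.392  0.836  1.9   -0.344  1.    -0.549] F [-0.73  0.64  0.09] M [-0.041  0.007  0.015] w 0.0129
```

View pics/g6.png

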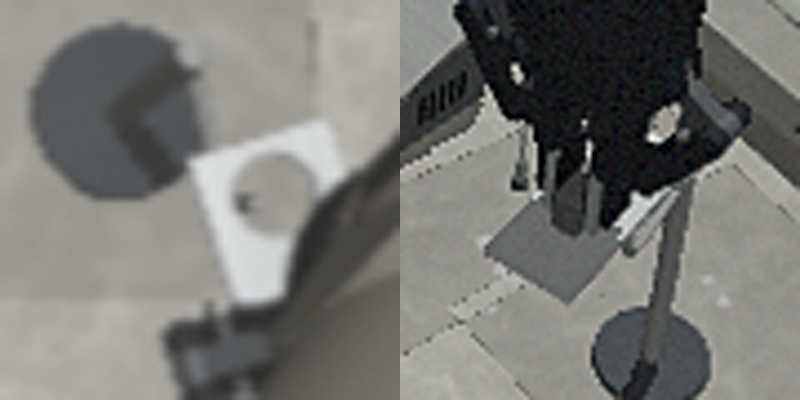

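Request:
play_rows --pt "-1 0.001 0.002 -0.015 0" --pt "-1 0.001 0.002 -0.03 0" --pt "-1 0.001 0.002 -0.048 0" --pt "-1 0.001 0.002 -0.048 0" --pt "-1 0.001 0.002 -0.048 0"

```text
clock: 10.8
tcp_pos: [0.4857, -0.2722, 0.1364]
orientation: [1.001, 1.33, -1.003]
contact_force: [-0.3, -0.6, -0.4]
grip_width: 0.0128
```

```bash
python3 - <<'E'
from h import *
st()
f=r.grab_frame("top");g=f["pixels"]
a=cv2.resize(g[220:280,400:460],(400,400),interpolation=cv2.INTER_CUBIC)
f=r.grab_frame("scene");b=cv2.resize(f["pixels"][260:350,330:420],(400,400),interpolation=cv2.INTER_CUBIC)
cv2.imwrite("pics/g7.png",np.hstack([a,b]))
E
```

```text
t 10.8 p [ 0.4857 -0.2722  0.1364] jaw yaw -74.04 toolx [-0.002  0.    -1.   ] q [-0.204  0.456  0.789  1.943 -0.406  0.909 -0.502] F [-0.29 -0.55 -0.36] M [-0.035  0.011  0.009] w 0.0128
```

View pics/g7.png

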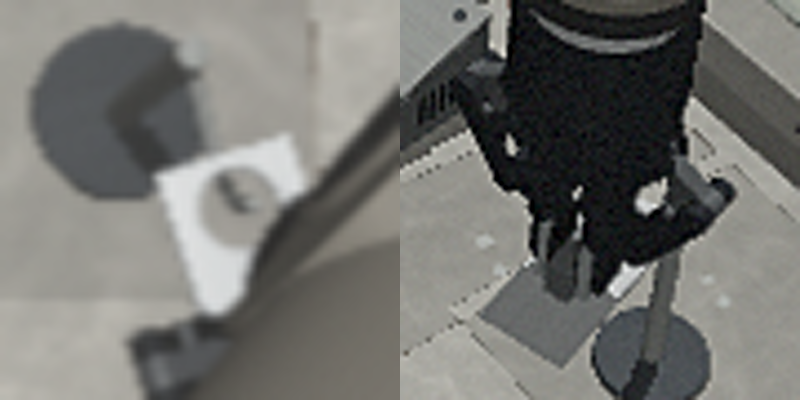

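Request:
play_rows --pt "-1 0 0 -0.005 0" --pt "-1 0 0 -0.005 0" --pt "1 0 0 -0.005 0" --pt "1 0 0 -0.005 0" --pt "1 0 0 -0.005 0" --pt "1 0 0 -0.005 0" --pt "1 0 0 -0.005 0" --pt "1 0 0 0.02 0" --pt "1 0 0 0.06 0" --pt "1 -0.03 0.03 0.1 0"

```text
clock: 11.9
tcp_pos: [0.4627, -0.2491, 0.2335]
orientation: [1.0, 1.323, -1.005]
contact_force: [0.5, 1.5, 2.1]
grip_width: 0.0852
```

Request:
play_rows --pt "1 -0.03 0.1 0.06 0.4" --pt "1 -0.02 0.15 0.06 0.6" --pt "1 -0.02 0.15 0.06 0.6" --pt "1 -0.02 0.15 0.06 0.6" --pt "1 -0.02 0.15 0.06 0.6"

```text
clock: 12.4
tcp_pos: [0.4411, -0.0941, 0.2923]
orientation: [0.538, 1.502, -0.534]
contact_force: [0.1, -0.4, -0.9]
grip_width: 0.0854
```

```bash
python3 - <<'E'
from h import *
st()
f=r.grab_frame("top");g=f["pixels"]
a=cv2.resize(g[220:280,400:460],(400,400),interpolation=cv2.INTER_CUBIC)
f=r.grab_frame("scene");b=cv2.resize(f["pixels"][270:360,340:430],(400,400),interpolation=cv2.INTER_CUBIC)
cv2.imwrite("pics/g8.png",np.hstack([a,b]))
E
```

```text
t 12.4 p [ 0.4411 -0.0941  0.2923] jaw yaw -39.24 toolx [ 0.002  0.002 -1.   ] q [-0.691 -0.031  0.767  1.983  0.021  1.179 -0.618] F [ 0.07 -0.36 -0.89] M [-0.009  0.034 -0.032] w 0.0854
```

View pics/g8.png

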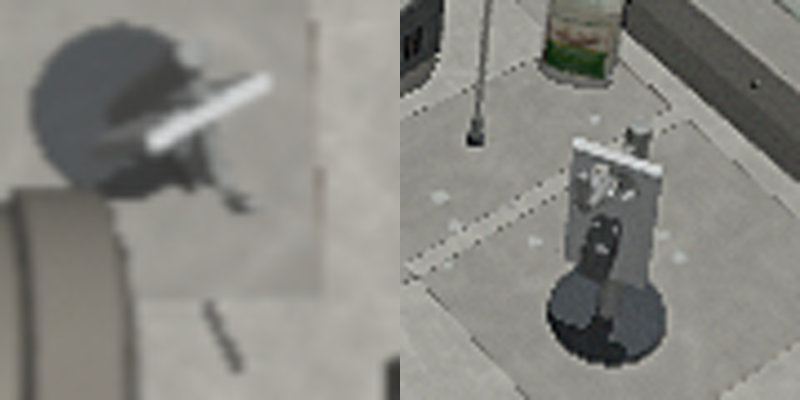

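The tag hangs on the hook, upright plate at scene px ≈(477,318). Next is the probe. Candidates are the grey/white one in the fork rest (top px 217,210; scene 295,185) and the red one near (365,217)/(361,250). The white one in the rest matches the description and crop c4.

```bash
python3 - <<'E'
from h import *
import pickle
np.set_printoptions(precision=3,suppress=True)
F=pickle.load(open("F.pkl","rb"))
for n,f in F.items():
    P,uv=cloud(f)
    for x0 in (.63,.66,.69,.72,.75,.78,.81):
        m=(P[:,0]>x0)&(P[:,0]<x0+.03)&(P[:,1]>.10)&(P[:,1]<.32)
        p=P[m]
        if len(p): i=p[:,2].argmax(); print(n,x0,p[i],len(p),np.percentile(p[:,2],[5,50,90]))
f=r.grab_frame("top");P,uv=cloud(f)
m=(P[:,0]>.57)&(P[:,0]<.66)&(P[:,1]>.14)&(P[:,1]<.24)&(P[:,2]>.165)
print(len(P[m]),cv2.minAreaRect(P[m][:,:2].astype(np.float32)))
E
```

```text
scene 0.63 [0.631 0.188 0.161] 276 [-0.004  0.001  0.098]
scene 0.66 [0.671 0.272 0.02 ] 329 [-0.004 -0.001  0.004]
scene 0.69 [0.697 0.318 0.008] 308 [-0.004 -0.001  0.001]
scene 0.72 [0.721 0.184 0.003] 75 [-0.005 -0.002  0.   ]
scene 0.75 [0.78  0.235 0.279] 1372 [-0.05   0.029  0.161]
scene 0.78 [0.808 0.25  0.299] 1310 [-0.014  0.143  0.273]
scene 0.81 [0.834 0.252 0.306] 766 [0.027 0.157 0.292]
top 0.63 [0.632 0.189 0.163] 860 [-0.004  0.002  0.023]
top 0.66 [0.669 0.27  0.029] 1093 [-0.004  0.002  0.009]
top 0.69 [0.711 0.319 0.03 ] 1129 [-0.004  0.002  0.01 ]
top 0.72 [0.721 0.115 0.012] 343 [-0.005  0.     0.005]
top 0.75 [0.779 0.259 0.204] 1939 [-0.143  0.031  0.159]
top 0.78 [0.804 0.246 0.301] 2755 [-0.2    0.035  0.281]
top 0.81 [0.818 0.241 0.313] 1319 [0.027 0.17  0.302]
187 ((0.6148300766944885, 0.1863899827003479), (0.04028775542974472, 0.01882089674472809), 85.97908782958984)
```

Request:
play_rows --pt "1 0.172 0.283 -0.02 0.5" --pt "1 0.172 0.283 -0.02 0.5" --pt "1 0.172 0.283 -0.02 0.5" --pt "1 0.172 0.283 -0.02 0.5" --pt "1 0.172 0.283 -0.02 0.5" --pt "1 0.172 0.283 -0.02 0.5" --pt "1 0.172 0.283 -0.02 0.5" --pt "1 0.172 0.283 -0.02 0.5" --pt "1 0.172 0.283 -0.02 0.5" --pt "1 0.172 0.283 -0.02 0.5"

```text
clock: 13.55
tcp_pos: [0.6128, 0.1832, 0.2712]
orientation: [0.153, 1.566, -0.156]
contact_force: [-0.6, -0.7, 0.0]
grip_width: 0.0851
```

```bash
python3 - <<'E'
from h import *
st()
f=r.grab_frame("scene");b=cv2.resize(f["pixels"][120:240,240:360],(480,480),interpolation=cv2.INTER_CUBIC)
cv2.imwrite("pics/p1.png",b)
E
```

```text
t 13.55 p [0.6128 0.1832 0.2712] jaw yaw -11.28 toolx [-0.    -0.002 -1.   ] q [-0.824  0.409  0.604  1.593 -0.241  1.217 -0.371] F [-0.64 -0.65  0.02] M [-0.009 -0.025 -0.033] w 0.0851
```

View pics/p1.png

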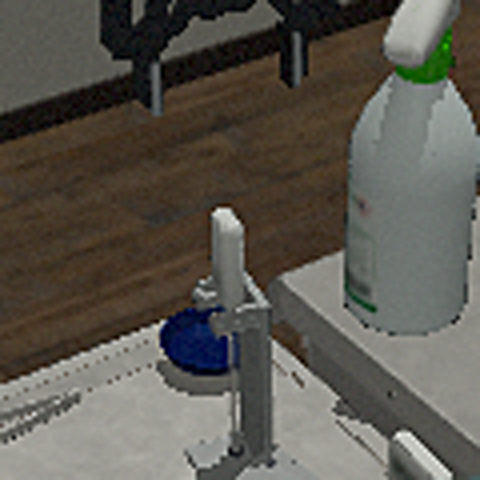

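Request:
play_rows --pt "1 0.001 0.005 0 0" --pt "1 0.001 0.005 -0.04 0" --pt "1 0.001 0.005 -0.08 0" --pt "1 0.001 0.005 -0.11 0" --pt "1 0.001 0.005 -0.128 0" --pt "1 0.001 0.005 -0.128 0" --pt "1 0.001 0.005 -0.128 0"

```text
clock: 14.3
tcp_pos: [0.614, 0.1911, 0.1444]
orientation: [0.152, 1.565, -0.151]
contact_force: [-0.0, 0.3, 1.1]
grip_width: 0.0853
```

```bash
python3 - <<'E'
from h import *
st()
f=r.grab_frame("scene");b=cv2.resize(f["pixels"][140:220,250:330],(480,480),interpolation=cv2.INTER_CUBIC)
cv2.imwrite("pics/p2.png",b)
E
```

```text
t 14.3 p [0.614  0.1911 0.1444] jaw yaw -11.04 toolx [ 0.001  0.    -1.   ] q [-0.788  0.529  0.547  1.721 -0.321  0.981 -0.314] F [-0.03  0.32  1.06] M [ 0.037 -0.049  0.012] w 0.0853
```

View pics/p2.png

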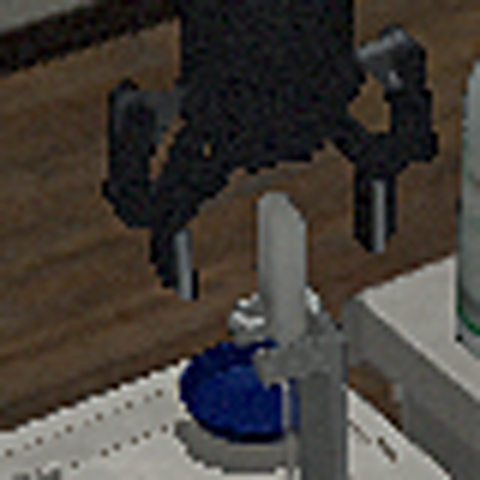

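Request:
play_rows --pt "-1 0 0 0 0" --pt "-1 0 0 0 0" --pt "-1 0 0 0 0" --pt "-1 0 0 0 0" --pt "-1 0 0 0 0" --pt "-1 0 0 0 0" --pt "-1 0 0 0 0" --force 30

```text
clock: 15.05
tcp_pos: [0.6137, 0.1913, 0.1437]
orientation: [0.151, 1.565, -0.151]
contact_force: [-0.7, -0.0, 1.7]
grip_width: 0.0167
```

```bash
python3 - <<'E'
from h import *
st()
f=r.grab_frame("scene");b=cv2.resize(f["pixels"][140:220,250:330],(480,480),interpolation=cv2.INTER_CUBIC)
cv2.imwrite("pics/p3.png",b)
E
```

```text
t 15.05 p [0.6137 0.1913 0.1437] jaw yaw -11.01 toolx [ 0.  0. -1.] q [-0.788  0.53   0.546  1.721 -0.322  0.98  -0.314] F [-0.7  -0.04  1.71] M [ 0.059 -0.038 -0.031] w 0.0167
```

View pics/p3.png

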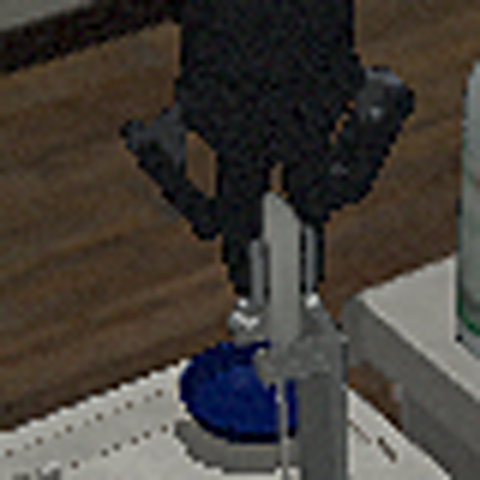

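Request:
play_rows --pt "-1 0 0 0.015 0" --pt "-1 0 0 0.03 0" --pt "-1 0 0 0.045 0" --pt "-1 0 0 0.05 0" --pt "-1 -0.025 0.005 0.05 0" --pt "-1 -0.055 0.011 0.05 0" --pt "-1 -0.09 0.017 0.05 0" --pt "-1 -0.09 0.017 0.09 0" --pt "-1 -0.09 0.017 0.13 0" --pt "-1 -0.09 0.017 0.14 0"

```text
clock: 16.1
tcp_pos: [0.5255, 0.2089, 0.2883]
orientation: [0.154, 1.56, -0.147]
contact_force: [0.2, -0.5, -0.6]
grip_width: 0.0165
```

```bash
python3 - <<'E'
from h import *
import pickle
np.set_printoptions(precision=4,suppress=True)
st()
f=r.grab_frame("scene");b=cv2.resize(f["pixels"][100:300,230:400],(510,600),interpolation=cv2.INTER_CUBIC)
cv2.imwrite("pics/p4.png",b)
F=pickle.load(open("F.pkl","rb"))
for n,f in F.items():
    P,uv=cloud(f)
    m=(P[:,0]>.63)&(P[:,0]<.72)&(P[:,1]>-.02)&(P[:,1]<.11)&(P[:,2]>.015)
    print(n,"timer",P[m].min(0),P[m].max(0))
    for y in(0,.02,.04,.06,.08,.1):
        m=(abs(P[:,1]-y)<.006)&(P[:,0]>.46)&(P[:,0]<.64)&(P[:,2]>.03);p=P[m]
        print(y,"stand x",p[:,0].min(),p[:,0].max(),"z at back",np.median(p[p[:,0]>p[:,0].max()-.008,2]),"front",np.median(p[p[:,0]<p[:,0].min()+.008,2]))
    # ring: dark pixels on face
    g=cv2.cvtColor(f["pixels"],cv2.COLOR_BGR2GRAY);q=world(f,[[0,0]],1)
    for d in r.pinpoint(f,"x") if 0 else []:pass
E
```

```text
t 16.1 p [0.5255 0.2089 0.2883] jaw yaw -11.01 toolx [ 0.006  0.004 -1.   ] q [-0.996  0.242  0.62   1.752 -0.152  1.189 -0.525] F [ 0.22 -0.48 -0.56] M [-0.047 -0.061  0.006] w 0.0165
scene timer [0.6734 0.0244 0.0152] [0.6958 0.0904 0.068 ]
0 stand x 0.482537890078148 0.6147227074081689 z at back 0.07339932111144377 front 0.04116863519277646
0.02 stand x 0.4809055873922309 0.6134644402028103 z at back 0.07352447926800385 front 0.041091146137194515
0.04 stand x 0.47826529501971227 0.612180391139214 z at back 0.07399859570701835 front 0.04135611655361274
0.06 stand x 0.47658562335274823 0.6095786295534401 z at back 0.0732132020582938 front 0.04031880132007244
0.08 stand x 0.4739999554643784 0.60521440190491 z at back 0.07372779254563137 front 0.04130117061189455
0.1 stand x 0.4739859678366166 0.6056631151796672 z at back 0.07422383507009192 front 0.03453974588283256
top timer [0.6766 0.0269 0.0154] [0.7001 0.0925 0.0736]
0 stand x 0.48550824423761907 0.617519222367531 z at back 0.07616939028892651 front 0.042664239979341025
0.02 stand x 0.48366413716816853 0.6154347665455316 z at back 0.07709530461771602 front 0.040713656420696714
0.04 stand x 0.4817629272776506 0.6141225230639732 z at back 0.07514961918128167 front 0.04325012328919616
0.06 stand x 0.4777724665727443 0.6113054472988037 z at back 0.0758342246669278 front 0.04588701245012605
0.08 stand x 0.47800902065218276 0.6094849133677459 z at back 0.07537395205050229 front 0.043493260180164105
0.1 stand x 0.4762486025455357 0.6081284407610094 z at back 0.07533391171266043 front 0.03812102957498008
```

View pics/p4.png

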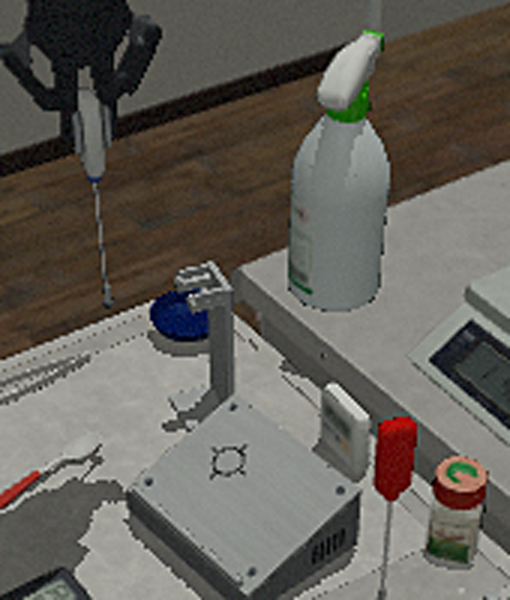

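Request:
play_rows --pt "-1 0 -0.05 0 -0.15" --pt "-1 0 -0.1 0 -0.3" --pt "-1 0.02 -0.145 0 -0.45" --pt "-1 0.05 -0.149 0 -0.6" --pt "-1 0.08 -0.149 0 -0.75" --pt "-1 0.108 -0.149 0 -0.9" --pt "-1 0.108 -0.149 0 -1.05" --pt "-1 0.108 -0.149 0 -1.2" --pt "-1 0.108 -0.149 0 -1.285" --pt "-1 0.108 -0.149 0 -1.285"

```text
clock: 17.15
tcp_pos: [0.6312, 0.0593, 0.2822]
orientation: [1.139, 1.252, -1.142]
contact_force: [-0.3, -0.5, -0.9]
grip_width: 0.0164
```

```bash
cat >> h.py <<'E'
GZ=0.0473
def yaw(o):
    R=Ro.from_rotvec(o["orientation"]).as_matrix();return np.arctan2(R[1,2],R[0,2])
E
python3 - <<'E'
from h import *
np.set_printoptions(precision=4,suppress=True)
o=st()
f=r.grab_frame("scene")
G=o["tcp_pos"]+[0,0,GZ];
p=proj(f,[G,G-[0,0,.041],G-[0,0,.1],G-[0,0,.18]]);print(p)
for l in("probe_tip","probe_grip"):print(l,[(np.array(d["position"])*[640,480],round(d["conf"],2)) for d in r.pinpoint(f,l)])
x0,y0=int(p[-1][0])-60,int(p[-1][1])-110
a=cv2.resize(f["pixels"][y0:y0+150,x0:x0+120],(480,600),interpolation=cv2.INTER_CUBIC)
for q in p: cv2.circle(a,tuple(int(v) for v in (q-[x0,y0]+.5)*4),3,(0,0,255),1)
cv2.imwrite("pics/p5.png",a);print(x0,y0)
E
```

```text
t 17.15 p [0.6312 0.0593 0.2822] jaw yaw -84.68 toolx [-0.002 -0.001 -1.   ] q [-0.836  0.474  0.932  1.604 -0.393  1.266 -1.314] F [-0.26 -0.46 -0.87] M [ 0.043 -0.096 -0.003] w 0.0164
[[330.886  156.6068]
 [330.5225 171.5014]
 [330.0305 191.6344]
 [329.4164 216.7294]]
probe_tip [(array([357.696, 298.704]), 0.56), (array([326.4  , 217.824]), 0.44)]
probe_grip [(array([359.808, 248.016]), 0.71), (array([327.168, 158.112]), 0.59), (array([300.096, 236.592]), 0.37)]
269 106
```

View pics/p5.png

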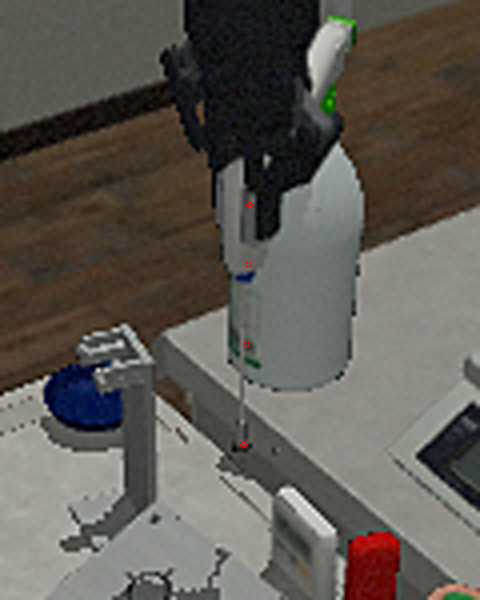

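Request:
play_rows --pt "-1 0 0 -0.04 0" --pt "-1 0 0 -0.08 0" --pt "-1 0 0 -0.11 0" --pt "-1 0 0 -0.113 0" --pt "-1 -0.008 -0.001 -0.113 0" --pt "-1 -0.014 -0.001 -0.113 0" --pt "-1 -0.019 -0.002 -0.113 0" --pt "-1 -0.024 -0.002 -0.113 0" --pt "-1 -0.029 -0.003 -0.113 0" --pt "-1 -0.034 -0.003 -0.113 0" --force 22

```text
clock: 18.3
tcp_pos: [0.5981, 0.0562, 0.1714]
orientation: [1.141, 1.251, -1.138]
contact_force: [4.1, -0.0, 0.9]
grip_width: 0.0167
```

```bash
cat >> h.py <<'E'
def look(name,tilt,box=None,k=4,azim=5.4):
    o=st();f=r.grab_frame("scene");G=o["tcp_pos"]+[0,0,GZ]
    a=np.radians(azim);t=np.radians(tilt)
    d=np.array([np.sin(t)*np.cos(a),np.sin(t)*np.sin(a),-np.cos(t)])
    p=proj(f,[G,G+d*.041,G+d*.1,G+d*.18]);print(np.round(p,1).tolist(),"tip",np.round(G+d*.18,4))
    x0,y0=int(p[-1][0])-60,int(p[-1][1])-110
    im=cv2.resize(f["pixels"][y0:y0+150,x0:x0+120],(480,600),interpolation=cv2.INTER_CUBIC)
    for q in p: cv2.circle(im,tuple(int(v) for v in (q-[x0,y0]+.5)*4),3,(0,0,255),1)
    cv2.imwrite(name,im);print(x0,y0);return f,p
E
python3 -c "
from h import *
look('pics/p6.png',8)"
```

```text
t 18.3 p [0.5981 0.0562 0.1714] jaw yaw -84.62 toolx [ 0.002  0.    -1.   ] q [-0.833  0.514  0.88   1.815 -0.459  1.028 -1.249] F [ 4.12 -0.02  0.89] M [-0.216 -0.915 -0.02 ] w 0.0167
[[319.9, 200.2], [321.5, 212.3], [323.7, 228.5], [326.4, 248.7]] tip [0.623  0.0586 0.0404]
266 138
```

View pics/p6.png

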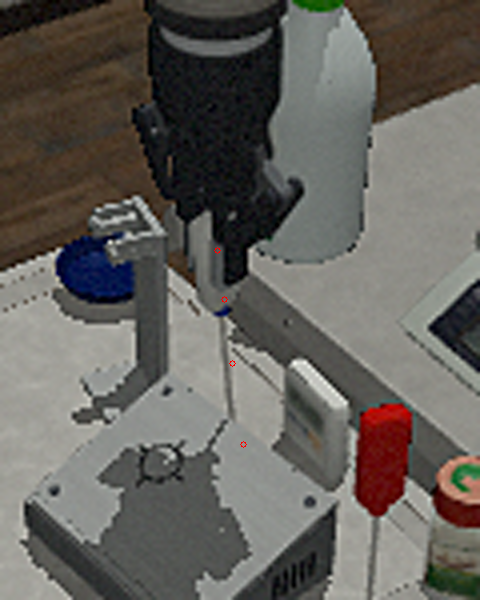

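Request:
play_rows --pt "-1 -0.006 -0.0005 0 0" --pt "-1 -0.012 -0.001 0 0" --pt "-1 -0.018 -0.0015 0 0" --pt "-1 -0.024 -0.002 0 0" --pt "-1 -0.029 -0.003 0 0" --pt "-1 -0.032 -0.003 0 0" --pt "-1 -0.032 -0.003 0 0"

```text
clock: 19.05
tcp_pos: [0.565, 0.0533, 0.1706]
orientation: [1.14, 1.253, -1.14]
contact_force: [1.2, -1.2, 1.4]
grip_width: 0.0162
```

```bash
python3 -c "
from h import *
look('pics/p7.png',18)"
```

```text
t 19.05 p [0.565  0.0533 0.1706] jaw yaw -84.63 toolx [-0.001  0.    -1.   ] q [-0.882  0.46   0.905  1.892 -0.429  0.997 -1.265] F [ 1.21 -1.17  1.41] M [ 0.012 -0.492 -0.03 ] w 0.0162
[[309.6, 205.6], [313.6, 216.1], [319.0, 230.1], [325.7, 247.4]] tip [0.6204 0.0585 0.0468]
265 137
```

View pics/p7.png

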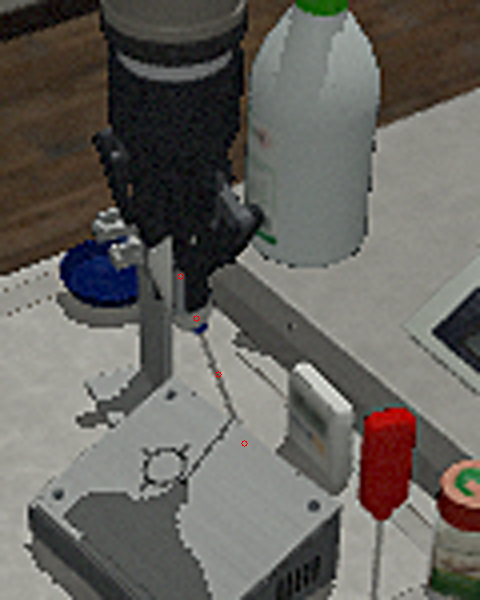

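Request:
play_rows --pt "-1 0.008 0.001 0 0" --pt "-1 0.015 0.001 0 0" --pt "-1 0.015 0.001 0.04 0" --pt "-1 0.015 0.001 0.08 0" --pt "-1 0.015 0.001 0.1 0" --pt "-1 0.015 0.001 0.1 0" --pt "-1 0.015 0.001 0.1 0"

```text
clock: 19.8
tcp_pos: [0.5805, 0.0544, 0.27]
orientation: [1.139, 1.253, -1.14]
contact_force: [-0.5, 0.4, -0.9]
grip_width: 0.0166
```

```bash
python3 -c "
from h import *
f,p=look('pics/p8.png',18)
P,uv=cloud(f);o=r.get_obs()
m=(P[:,2]>.13)&(P[:,2]<.285)&(P[:,0]>.54)&(P[:,0]<.66)&(P[:,1]>.02)&(P[:,1]<.1)
i=np.argsort(P[m][:,2])
for a,b in list(zip(P[m][i],uv[m][i]))[::6]: print(np.round(a,4),b)
top=r.grab_frame('top');cv2.imwrite('pics/p8t.png',cv2.resize(top['pixels'][180:300,240:360],(480,480),interpolation=cv2.INTER_CUBIC))
"
```

```text
t 19.8 p [0.5805 0.0544 0.27  ] jaw yaw -84.61 toolx [-0.001 -0.    -1.   ] q [-0.931  0.384  0.975  1.744 -0.339  1.196 -1.34 ] F [-0.47  0.44 -0.87] M [0.026 0.037 0.011] w 0.0166
[[314.3, 168.6], [318.5, 180.8], [324.0, 197.1], [330.8, 217.0]] tip [0.6359 0.0597 0.1461]
270 107
[0.6336 0.0553 0.1433] [331 219]
[0.6334 0.0552 0.1468] [331 218]
[0.6321 0.0581 0.1522] [330 216]
[0.6285 0.0579 0.1606] [329 214]
[0.6294 0.0592 0.166 ] [329 212]
[0.6229 0.0595 0.1784] [327 209]
[0.6218 0.0583 0.1924] [327 205]
[0.6146 0.0574 0.2055] [325 202]
[0.6119 0.0581 0.2216] [324 197]
[0.6073 0.0603 0.2313] [322 194]
[0.604  0.056  0.2442] [322 191]
[0.602  0.0575 0.2559] [321 187]
[0.5983 0.0524 0.2718] [321 183]
[0.5891 0.0477 0.2752] [319 184]
[0.5961 0.0494 0.28  ] [321 181]
[0.5825 0.0507 0.2817] [316 182]
[0.5898 0.0487 0.2828] [319 181]
```

View pics/p8.png

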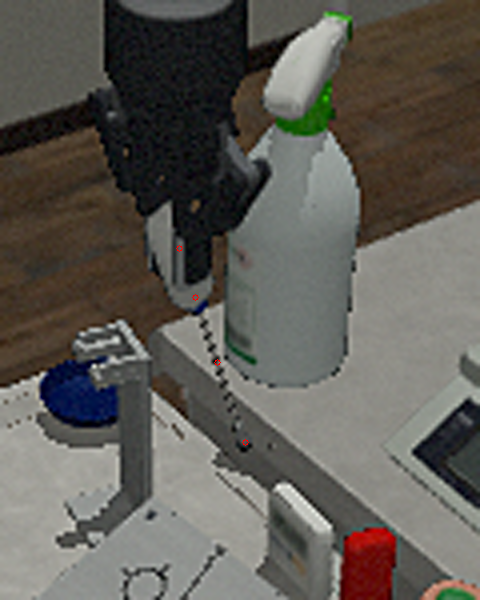

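View pics/p8t.png

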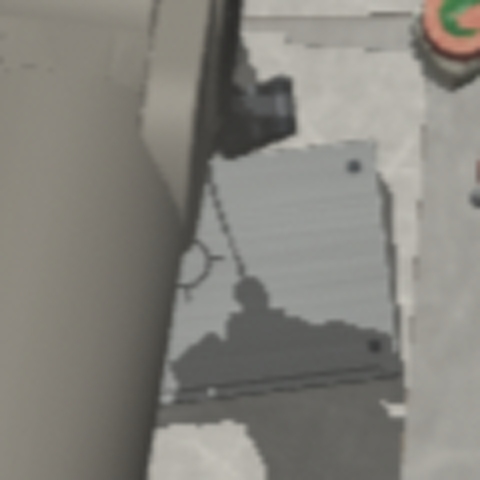

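```bash
cat >> h.py <<'E'
def tilt(f,o,azim=5.4,tip_off=0.18):
    P,uv=cloud(f);G=o["tcp_pos"]+[0,0,GZ]
    a=np.radians(azim);ex=np.array([np.cos(a),np.sin(a),0]);ey=np.array([-np.sin(a),np.cos(a),0])
    q=P-G;sx=q@ex;sy=q@ey;sz=-q[:,2]
    m=(sz>.075)&(sz<.16)&(abs(sx-sz*np.tan(np.radians(18)))<.02)&(abs(sy)<.02)
    u=uv[m].astype(float)
    A=world(f,u,1.0);c=-np.array(f["R"]).T@np.array(f["t"]);d=A-c
    res=[]
    # intersect with vertical plane through G, normal ey
    for off in(-.003,0,.003):
        t=((G+off*ey-c)@ey)/(d@ey);X=c+d*t[:,None]-G
        x=X@ex;z=-X[:,2];k=np.polyfit(z,x,1)
        for _ in range(3):
            e=abs(np.polyval(k,z)-x);kk=e<max(.002,2*e.std());k=np.polyfit(z[kk],x[kk],1)
        res.append((round(np.degrees(np.arctan(k[0])),2),round(k[1]*1000,2),kk.sum()))
    b=P[m]-G;B=np.c_[b@ex,b@ey];Z=-b[:,2];
    k3=np.polyfit(Z,B,1)
    print("img fit tilt,offset mm,n",res,"3d",np.round(np.degrees(np.arctan(k3[0])),2),np.round(k3[1]*1000,1),m.sum())
E
python3 -c "
from h import *
for i in range(3):
  f=r.grab_frame('scene');tilt(f,r.get_obs())
"
```

```text
img fit tilt,offset mm,n [(np.float64(17.85), np.float64(-2.65), np.int64(31)), (np.float64(17.85), np.float64(-0.94), np.int64(31)), (np.float64(17.85), np.float64(0.77), np.int64(31))] 3d [17.49 -1.38] [-0.2  2.4] 37
img fit tilt,offset mm,n [(np.float64(17.69), np.float64(-2.47), np.int64(32)), (np.float64(17.69), np.float64(-0.75), np.int64(32)), (np.float64(17.69), np.float64(0.96), np.int64(32))] 3d [17.63 -0.87] [-0.8  1.2] 38
img fit tilt,offset mm,n [(np.float64(18.51), np.float64(-4.29), np.int64(31)), (np.float64(18.51), np.float64(-2.62), np.int64(31)), (np.float64(18.51), np.float64(-0.95), np.int64(31))] 3d [17.96 -0.36] [-1.4  0.4] 38
```

```bash
python3 - <<'E'
from h import *
import pickle
np.set_printoptions(precision=4,suppress=True)
F=pickle.load(open("F.pkl","rb"))
for n,uv in(("scene",(306.2,253.6)),("top",(286,245.5))):
    f=F[n];g=cv2.cvtColor(f["pixels"],cv2.COLOR_BGR2GRAY)
    # refine: dark pixels near
    v,u=np.mgrid[int(uv[1])-14:int(uv[1])+15,int(uv[0])-14:int(uv[0])+15]
    w=g[v,u];med=np.median(w);d=(w<med-25)
    pts=np.c_[u[d],v[d]].astype(np.float32);
    el=cv2.fitEllipse(cv2.convexHull(pts)) if len(pts)>5 else None
    print(n,med,d.sum(),el)
    P,U=cloud(f);m=(abs(U-np.array(uv))<9).all(1);p=P[m];A=np.c_[p[:,:2],np.ones(len(p))]
    for c in ([uv]+([el[0]] if el else [])):
        z=.055
        for _ in range(6):
            X=plane(f,c,z)[0];z=np.median(p[:,2]-.325*((p[:,0]-X[0])*np.cos(.095)+(p[:,1]-X[1])*np.sin(.095)))
        print(c,X)
E
```

```text
scene 141.0 73 ((301.9239501953125, 249.26116943359375), (17.83200454711914, 25.97264862060547), 135.10586547851562)
(306.2, 253.6) [0.5556 0.0586 0.0579]
(301.9239501953125, 249.26116943359375) [0.5553 0.079  0.0585]
top 145.0 52 ((285.7679138183594, 246.23707580566406), (15.555601119995117, 19.53952980041504), 95.87020874023438)
(286, 245.5) [0.555  0.0594 0.0595]
(285.7679138183594, 246.23707580566406) [0.5534 0.06   0.059 ]
```

Request:
play_rows --pt "-1 0 0 0 0" --pt "-1 0 0 0 0" --pt "-1 -0.03 0 0 0" --pt "-1 -0.06 -0.001 0 0" --pt "-1 -0.089 -0.001 0 0" --pt "-1 -0.089 -0.001 -0.03 0" --pt "-1 -0.089 -0.001 -0.055 0" --pt "-1 -0.089 -0.001 -0.064 0" --pt "-1 -0.089 -0.001 -0.064 0" --pt "-1 -0.089 -0.001 -0.064 0" --force 60

```text
clock: 21.05
tcp_pos: [0.4924, 0.0528, 0.2072]
orientation: [1.14, 1.251, -1.14]
contact_force: [0.2, 0.3, -0.6]
grip_width: 0.0163
```

```bash
python3 -c "
from h import *
f,p=look('pics/p9.png',18)
o=r.get_obs()
for i in range(3): tilt(r.grab_frame('scene'),o)
Fs=[]
for i in range(6):
  r.grab_frame('top');Fs.append(r.get_obs()['contact_force'])
print(np.mean(Fs,0),np.std(Fs,0))
"
```

```text
t 21.05 p [0.4924 0.0528 0.2072] jaw yaw -84.68 toolx [ 0.001 -0.001 -1.   ] q [-1.087  0.261  1.023  2.016 -0.264  1.002 -1.414] F [ 0.2   0.3  -0.65] M [-0.027  0.031  0.009] w 0.0163
[[283.5, 203.9], [288.6, 215.0], [295.4, 229.7], [303.7, 247.9]] tip [0.5477 0.0581 0.0833]
243 137
img fit tilt,offset mm,n [(np.float64(18.26), np.float64(-2.22), np.int64(34)), (np.float64(18.26), np.float64(-1.03), np.int64(34)), (np.float64(18.26), np.float64(0.16), np.int64(34))] 3d [17.46 -1.76] [0.4 3.1] 38
img fit tilt,offset mm,n [(np.float64(18.46), np.float64(-2.78), np.int64(34)), (np.float64(18.46), np.float64(-1.6), np.int64(34)), (np.float64(18.46), np.float64(-0.42), np.int64(34))] 3d [17.96 -0.67] [-0.7  0.9] 37
img fit tilt,offset mm,n [(np.float64(17.55), np.float64(-1.12), np.int64(32)), (np.float64(17.55), np.float64(0.11), np.int64(32)), (np.float64(17.55), np.float64(1.34), np.int64(32))] 3d [17.87 -0.64] [-0.7  0.9] 37
[ 0.06606976  0.09763275 -0.814823  ] [0.76272705 0.56870925 0.3904482 ]
```

View pics/p9.png

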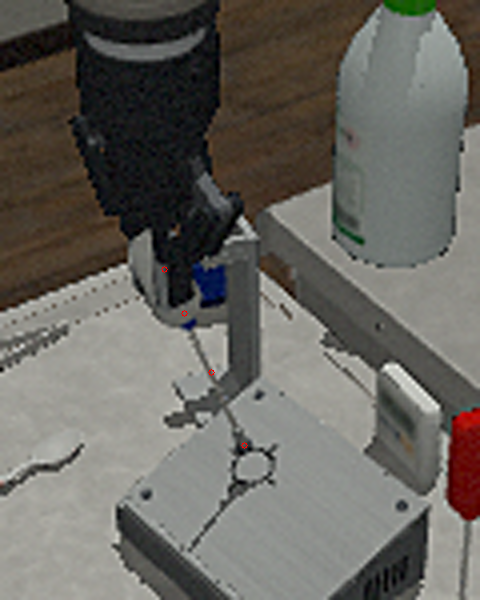

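Request:
play_rows --pt "-1 0.002 0 -0.006 0" --pt "-1 0.004 0.0005 -0.012 0" --pt "-1 0.006 0.001 -0.018 0" --pt "-1 0.0068 0.001 -0.021 0" --pt "-1 0.0068 0.001 -0.021 0" --pt "-1 0.0068 0.001 -0.021 0"

```text
clock: 22.15
tcp_pos: [0.4984, 0.0541, 0.1854]
orientation: [1.14, 1.252, -1.14]
contact_force: [0.6, -0.1, -1.3]
grip_width: 0.0162
```

```bash
cat > fz.py <<'E'
from h import *
def fz(n=8):
    Fs=[];T=[]
    for i in range(n):
        r.grab_frame('top');o=r.get_obs();Fs.append(o['contact_force']);T.append(o['tcp_pos'])
    F=np.mean(Fs,0)-[0.07,.1,-.81];nrm=np.array([-.3076,-.0291,.951])
    print("F",np.round(F,2),"normal",round(F@nrm,2),"+-",round(np.std(np.array(Fs)@nrm)/n**.5,2),"tcp",np.round(np.mean(T,0),4),"t",round(o["clock"],2))
if __name__=="__main__": fz()
E
python3 fz.py
```

```text
F [-0.   -0.22 -0.12] normal -0.11 +- 0.16 tcp [0.4985 0.0543 0.1857] t 22.55
```

Request:
play_rows --pt "-1 0.0006 0 -0.002 0" --pt "-1 0.0013 0 -0.004 0" --pt "-1 0.0013 0 -0.004 0" --pt "-1 0.0013 0 -0.004 0"

```text
clock: 22.95
tcp_pos: [0.4998, 0.0544, 0.1815]
orientation: [1.14, 1.252, -1.14]
contact_force: [-0.1, 0.1, 1.0]
grip_width: 0.0161
```

```bash
python3 fz.py
```

```text
F [-0.68  0.49  1.88] normal 1.98 +- 0.12 tcp [0.4997 0.0544 0.1816] t 23.35
```

```bash
python3 - <<'E'
from h import *
f,p=look('pics/q1.png',18)
tilt(f,r.get_obs())
a=cv2.resize(f["pixels"][220:280,275:335],(600,600),interpolation=cv2.INTER_CUBIC)
cv2.imwrite("pics/q2.png",a)
E
```

```text
t 23.35 p [0.4997 0.0544 0.1815] jaw yaw -84.62 toolx [ 0.  0. -1.] q [-1.031  0.32   0.982  2.028 -0.326  0.958 -1.358] F [-0.78  1.28  1.09] M [ 0.187  0.139 -0.016] w 0.0164
[[286.4, 211.3], [291.3, 221.9], [297.8, 236.1], [305.8, 253.5]] tip [0.5551 0.0596 0.0577]
245 143
img fit tilt,offset mm,n [(np.float64(18.32), np.float64(-2.71), np.int64(28)), (np.float64(18.32), np.float64(-1.53), np.int64(28)), (np.float64(18.32), np.float64(-0.35), np.int64(28))] 3d [17.68 -1.67] [-0.2  3. ] 32
```

View pics/q2.png

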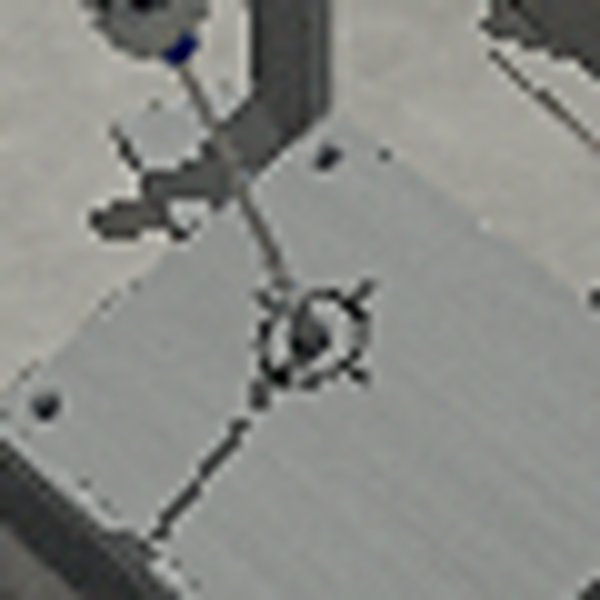

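The foot sits at about px (306,254), near the middle of the ring, whose centre is about (306.5,254). I'll press about 3 mm more along the normal.

Request:
play_rows --pt "-1 0.0005 0 -0.0015 0" --pt "-1 0.001 0 -0.003 0" --pt "-1 0.001 0 -0.003 0" --pt "-1 0.001 0 -0.003 0"

```text
clock: 23.8
tcp_pos: [0.5008, 0.0544, 0.1785]
orientation: [1.14, 1.252, -1.14]
contact_force: [-0.7, 0.4, 1.8]
grip_width: 0.0161
```

```bash
python3 - <<'E'
from fz import *
fz(12)
f,p=look('pics/q3.png',18)
for i in range(3): tilt(r.grab_frame('scene'),r.get_obs())
cv2.imwrite("pics/q4.png",np.hstack([cv2.resize(f["pixels"][220:280,275:335],(400,400),interpolation=cv2.INTER_CUBIC),cv2.resize(f["pixels"][270:360,340:430],(400,400),interpolation=cv2.INTER_CUBIC)]))
E
```

```text
F [-0.95  0.93  3.5 ] normal 3.59 +- 0.15 tcp [0.5007 0.0543 0.1785] t 24.4
t 24.4 p [0.5007 0.0543 0.1785] jaw yaw -84.63 toolx [ 0.  0. -1.] q [-1.025  0.327  0.977  2.029 -0.333  0.952 -1.352] F [-1.22  2.02  2.89] M [0.334 0.131 0.044] w 0.0164
[[286.8, 212.1], [291.7, 222.7], [298.2, 236.8], [306.2, 254.2]] tip [0.5561 0.0596 0.0546]
246 144
img fit tilt,offset mm,n [(np.float64(18.46), np.float64(-2.82), np.int64(36)), (np.float64(18.46), np.float64(-1.65), np.int64(36)), (np.float64(18.46), np.float64(-0.48), np.int64(36))] 3d [22.3   0.52] [-10.1  -1.5] 39
img fit tilt,offset mm,n [(np.float64(18.07), np.float64(-2.13), np.int64(35)), (np.float64(18.07), np.float64(-0.93), np.int64(35)), (np.float64(18.07), np.float64(0.26), np.int64(35))] 3d [21.42 -1.83] [-7.9  3. ] 38
img fit tilt,offset mm,n [(np.float64(18.14), np.float64(-2.34), np.int64(37)), (np.float64(18.14), np.float64(-1.15), np.int64(37)), (np.float64(18.14), np.float64(0.04), np.int64(37))] 3d [19.07 -2.35] [-3.1  3.8] 38
```

View pics/q4.png

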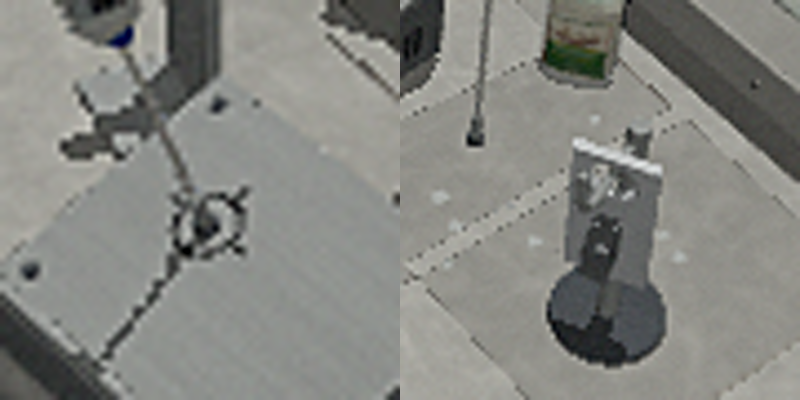

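```bash
python3 - <<'E'
from fz import *
fz(20)
print(r.hand_in())
E
```

```text
F [-0.87  0.97  3.47] normal 3.54 +- 0.11 tcp [0.5007 0.0543 0.1785] t 25.6
the job is handed in; nothing more can be done
None
```

The job is handed in at 25.6 s: the tag hangs on the hook, and the probe is held square in the ring with its foot pressed about half-way in.

- **Tag:** I hung it over the hook tip by its hole and let go. A last picture shows it still hanging between the tip and the post.
- **Probe and tilt:** I drew the probe out of its fork rest. The moves offer only level shifts and turns about the vertical, so I tilted the probe in a light grip against the stand's back edge, then gripped it harder.
- **Last checks on the probe:**
  - The foot shows close to the middle of the ring.
  - The tilt along the slope reads about 18.1–18.5° in the pictures, against 18° for the face.
  - The push along the face normal is about 3.5 N, which suggests the foot is 5–6 mm in.
- **First tag grasp missed:** The fingers closed above the ridge without touching anything, because the fingertips sit about 28 mm higher than the reported tool position implies. I corrected for this in the moves after that.
- **Checks that disagreed:**
  - With the foot pressed in, the depth-only tilt fit scattered: 19–22° along the slope and 3–10° sideways. Before contact it gave about 18° and within about 1.5° sideways. I trusted the picture fit, but that one does not check sideways tilt.
  - Force put the foot about 6 mm in and travel about 5 mm.
  - There was also about 1 N of sideways force.

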